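# Latch the laser engraver's door and arm the laser

### The job

The laser engraver's door is ajar: lift its latch bar over the keeper, shut the door and let the bar drop fully home into the keeper's notch. Then arm the laser on the control box: lift the red guard cover, flip the toggle beneath it all the way over towards the cover's hinge, and close the cover fully again. Do not disturb the other things on the desk.

Things in the scene. Friction and masses are not known exactly. Their poses are not given: they have to be found in the camera images.
- engraver: Fixed laser engraver: aluminium cabinet with amber panels, 300 wide (y), 240 deep (x), 240 high, hinged door in front. Origin: centre of underside; x to its back (front faces -x), y to its left seen from the front, z up. Front plane at x -120. Above the door (z 220 to 240) the roof's front hood stands out to x -152; shut, the knob below is only 10 beyond it, so the hand must lean back 25 to 45 degrees to hold it.
- door (a joint): Door angle (rad): 0 shut, to 1.2; upright hinge on the left, see point door_hinge; the right edge swings out to -x (clockwise from above). Panel 254 wide, z 45 to 216, outer face in the engraver's front plane when shut. Starts ajar at 0.25 to 0.5, stays where left (friction 0.04 N m).
- door_hinge (a point): Point on the door's hinge axis at the latch's height: engraver (-120, 129, 130). Axes are the engraver's.
- latch (a joint): Lift of the latch bar on the door (rad): 0 level, as it lies on its guide staple and in the notch alike; to 0.4, free (right) end up. Falls by its weight (about 200 g). While level it strikes the keeper's nose and the door cannot shut: keep it lifted over 0.15 rad (0.22 is ample; knob up 15) through the door's last 0.15 rad, then let it drop.
- latch_pivot (a point): Pivot of the latch bar on the door, 119 from the door's hinge along the door, 10 out from its face, height 130. Axes are the door's. Dark steel bar 6 thick, 22 high, centred 10 off the face, reaching 160 to the right of the pivot, past the door's edge. A thin tall guide staple on the door 118 from the pivot stands 22 off the face.
- knob (a point): Centre of the black ball knob, 24 in diameter, on the bar: 68 from the pivot, 42 out from the door's face, height 130 with the bar level. A stem 10 thick joins it to the bar; free to grip from its sides. Axes are the bar's: x into the door, -y along the bar to its free end.
- keeper_notch (a point): Middle of the floor of the keeper's notch, at engraver (-131, -140, 118.5). The keeper is an upturned dark steel hook on the front's right upright: notch 16 front to back, 14 along the bar; nose 5 thick, its top at height 139, 24 off the front plane. Door shut and bar down, the bar's end lies in it.
- console: Laser control box, fixed, grey with a black top: 160 (x) x 150 (y), top at height 55. Origin: centre of underside; x to its back, y to its left, z up. On the left half the guarded switch on a yellow plate; on the right a red mushroom button at (-40, -46), 30 in diameter, top at height 81 (not used), key lock and lamps.
- cover (a joint): Angle of the red guard cover (rad): 0 closed, to 1.8; hinge along the console's y at point cover_hinge; the front edge rises and swings to the back. Stiff (0.025 N m): it stays where left, so bring it down all the way. A box without bottom or back, 72 long, 30 wide, top 41 above the console's.
- cover_hinge (a point): Point on the cover's hinge axis, midway along it, at console (26, 30, 63). Axes are the console's.
- cover_pin (a point): Centre of the steel cross pin in the cover's front, 12 in diameter with round ends, 42 long along y: it sticks out 6 on each side of the cover; grip it by its ends and it turns between the fingers. Closed, it lies 70 in front of (-x) and 25 above the hinge axis. Axes are the cover's.
- toggle (a joint): Angle of the steel toggle lever under the cover (rad): 0 off, leaning to the front (-x, away from the cover's hinge) 0.4 from upright; 0.8 on, leaning to the back by 0.4. Pivot at console (-14, 30, 57), axis along y; it stays where left (0.04 N m).
- toggle_tip (a point): Centre of the ball, 11 in diameter, at the tip of the 8 mm thick toggle lever, 26 from its pivot. The axes are the lever's: z along it.
- blanks: Bystander: stack of square plywood coaster blanks, 90 x 90 x 30; origin at the centre of its underside.
- mug: Bystander: white mug, 80 in diameter, 92 high; origin at the centre of its underside.
- ruler: Bystander: orange plastic ruler, 30 x 200 x 4, lying flat; origin at the centre of its underside.
- nozzle_stand: Bystander: small black cone-shaped stand, 64 in diameter, 38 high; origin at the centre of its underside.
- die: Bystander: white decorative die, 42 mm cube; origin at the centre of its underside.
- pen3d: Bystander: blue 3D-drawing pen lying flat, about 170 long, 28 wide, 24 high; origin under the middle of its body.
- notebook: Bystander: pocket notebook, 110 x 170 x 14, lying flat; origin at the centre of its underside.
- phone: Bystander: black phone, 75 x 150 x 8, lying on the notebook; origin at the centre of its underside.

How it is judged:
By the outcome, as a careful person would: the job done as asked, in the order asked, and still so for the second after the job is handed in, with the robot touching nothing.
It also fails if it takes over 61 s, if anything falls off the work surface, if the arm or the gripper's body presses on something with over 40 N, if the wrist force passes 120 N, or if a joint passes its speed limit or range.

### The arm

A 6-joint arm with a two-finger parallel gripper is mounted at the origin on the work surface. World frame = base frame: x ahead of the robot, y to its left, z up, the work surface at z = 0. Lengths are in m, angles in rad, forces in N, time in s.
With the tool pointing down it reaches from about 0.375 to 0.9 m from the base axis. Payload 3.1 kg.
Tool frame: the origin (TCP) lies midway between the tips of the shut fingers; the grasp point (between the pads) lies 19 mm behind it (manip.grasp_offset is the distance from the TCP to the grasp point, in m); z points along the fingers, y is the line along which they close (so a half turn about z gives the same grasp; the last joint's range is limited). The gripper opens to 85 mm and grips with 20 to 120 N. Pads are 22 mm wide; open, the fingers measure 114 mm over their backs; the gripper's body (76 mm by 85 mm) begins 54 mm behind the grasp point. The pads swing forward as they close: fully open they stand 13 mm farther back than shut.
Start: joints at [1.105, 0.527, 1.433, -0, 1.181, -0.178], TCP at [0.177, 0.599, 0.231] pointing down, gripper open.
Joint ranges: [-3.08, 3.08], [-0.75, 2.2], [0.22, 2.44], [-1.43, 4.57], [0, 2.65], [-2.85, 2.85]. Speed limits (rad/s): [2.79, 2.79, 3.14, 3.14, 3.14, 3.14].

### API

Orientations are given as a unit quaternion [x, y, z, w].
In Python, from station import sensors, cams, order, manip gives the robot as it stands.
- The arm moves only by the tool move_arm, never from a script. Its argument "targets" is a list of rows, each an object of numbers: "dx", "dy", "dz": the shift along the world's x, y, z normalised to -1 to 1, where 1 is 25 mm; "rx", "ry", "rz": the turn, a rotation vector about the world's x, y, z normalised to -1 to 1, where 1 is 30 degrees. A call has exactly 10 rows; each row shifts and turns the commanded pose from where the row before left it; what a row does not reach is not made up. A row lasts 1/8 s, in which the tool goes at most 62.5 mm and 10.7 degrees, less where a joint would pass 70% of its speed; a pose out of reach is approached as far as the arm can. A call with a number of a shift or a turn outside -1 to 1 is refused whole. A call with a gripper value outside its range is refused whole. "claw" is the opening in per cent of the stroke, from 0 (shut) to 100 (fully open), set as the call begins (left out, the last holds). The fingers move at their own pace and stop on an object; "newtons" is the grip in N (left out, the last holds). Time passes only in rows, so rows that do not move let the fingers close, or fill a call up. It gives the time, the measured TCP pose, the force, the opening and the grip force at its end, in the units of the state.
- sensors.sense(): the state, without advancing time (a new reading comes with each control period).
- cams.snapshot(name): name is "scene" or "side" or "wrist"; returns the picture (480x640x3 uint8, red, green, blue); there is no depth.
- cams.camera_model(name): a dict with "fx", "fy", "cx", "cy" (pixels), "extrinsics" (4x4, takes a point from world to camera coordinates). Camera axes: x right, y down, z forward; pixel columns grow to the right and rows downward; lengths in m; the calibration is good to about 2 mm. A picture is of the moment at which its call begins: read the wrist's pose just before it. camera_model takes no time and is no camera call; for the wrist camera it gives the pose at the moment of the call.
- order.sign_off(): hands the job in; it is judged then, once.
The state is a dict: "t": time; "q": joint angles; "qd": joint speeds; "tau": joint torques, N m; "tcp_pos": TCP position; "tool_rot": TCP orientation; "force": force on the tool from outside, world axes, zero at the start; "ft_torque": the same for the moment, N m; "finger_gap": opening from 0.0 (shut) to 1.0 (fully open); "gripper_force": force on a finger pad.
Only numpy, scipy, OpenCV 4.12 (cv2) and the standard library are available. Lean on these libraries where they do the work, as an engineer would, in place of code of your own. Each camera call takes 0.05 s, during which the arm holds its last target. There are 200 camera calls.

## Working session

There is one attempt and no reset: what is moved stays moved. The work goes in short steps, Python scripts to look and compute and a tool call to move; the robot and the scene stay as the last step left them, time stands still between calls to the robot, and variables do not carry over. Pictures are saved under pics/ and viewed, at most 10 in all, crops included, and the job is handed in when it is done.

Besides the shell and the picture viewer there is one more tool, called by a JSON object that holds its "op" and its "data", one argument or row to a line. move_arm: Moves the arm, as the interface text tells. Scaled input: -1 to 1 covers 25 mm each way for a shift and 30 degrees each way for a turn. Its arguments: {"type":"object","properties":{"targets":{"type":"array"},"claw":{"type":"number"},"newtons":{"type":"number"}},"required":["targets"]}

```bash
ls; mkdir -p pics
python3 - <<'E'
from station import sensors,cams,order,manip
import cv2,numpy as np
s=sensors.sense();print(s['t'],s['tcp_pos'],s['tool_rot'],manip.grasp_offset)
for n in('scene','side'):
    im=cams.snapshot(n);cv2.imwrite(f'pics/{n}0.png',im[:,:,::-1])
    m=cams.camera_model(n);print(n,m['fx'],m['cx'],m['cy'],np.round(m['extrinsics'],3).tolist())
E
```

```text
pics
0.0 [0.17644907 0.59885111 0.23035762] [ 1.42915130e-01  9.89734386e-01 -9.97936351e-04 -3.38570909e-04] 0.0187
scene 478.23477030485145 326.43891498953354 236.78405808734453 [[-0.316, 0.949, 0.008, 0.22], [0.706, 0.241, -0.666, -0.298], [-0.634, -0.205, -0.746, 1.858], [0.0, 0.0, 0.0, 1.0]]
side 493.1000100035033 328.7786137030088 236.72205504767464 [[0.993, -0.115, 0.019, -0.504], [-0.073, -0.74, -0.668, 0.073], [0.091, 0.662, -0.744, 1.453], [0.0, 0.0, 0.0, 1.0]]
```

View pics/scene0.png

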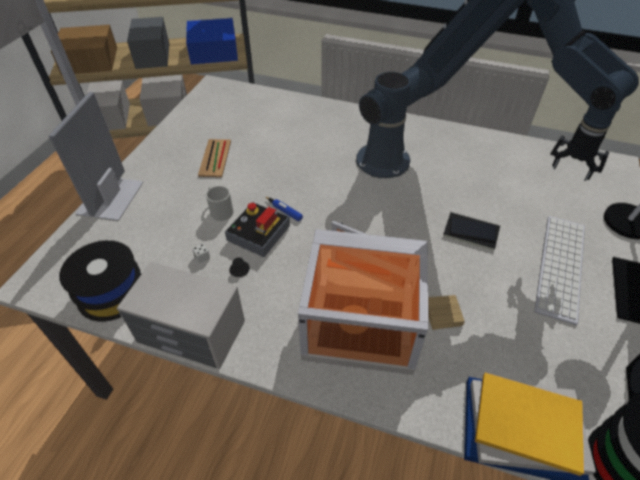

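View pics/side0.png

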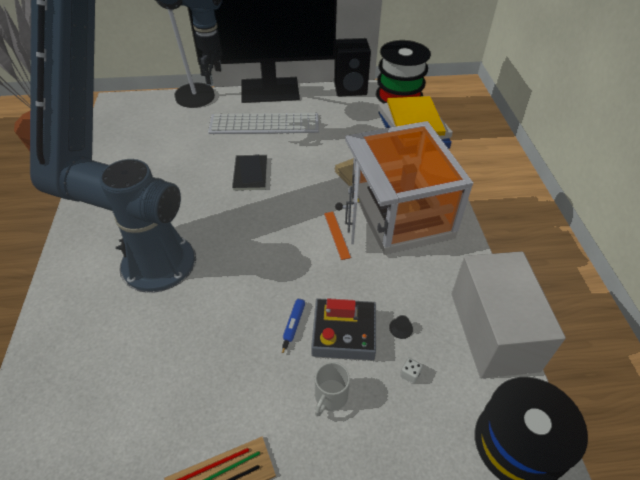

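The side view shows the engraver with roof corners near (470,184), (428,124), (387,200) and (346,138). The console's top corners are near (317,299), (374,302), (376,350) and (313,348), and the knob is near (339,206). I'll enlarge both areas and cast rays.

```bash
cat > h.py <<'E'
import numpy as np,cv2
from scipy.spatial.transform import Rotation as R
from station import sensors,cams
def ray(m,uv):
    E=np.array(m['extrinsics']);d=E[:3,:3].T@[(uv[0]-m['cx'])/m['fx'],(uv[1]-m['cy'])/m['fy'],1]
    return -E[:3,:3].T@E[:3,3],d
def plane(m,uv,z):
    o,d=ray(m,uv);return o+d*(z-o[2])/d[2]
def tri(*mu):
    A=0;b=0
    for m,uv in mu:
        o,d=ray(m,uv);d=d/np.linalg.norm(d);P=np.eye(3)-np.outer(d,d);A=A+P;b=b+P@o
    return np.linalg.solve(A,b)
def proj(m,p):
    E=np.array(m['extrinsics']);c=E[:3,:3]@p+E[:3,3];return np.array([m['fx']*c[0]/c[2]+m['cx'],m['fy']*c[1]/c[2]+m['cy']])
E
python3 - <<'E'
from h import *
m=cams.camera_model('side')
for z,L in((.24,[(470,184),(428,124),(387,200),(346,138)]),(.055,[(317,299),(374,302),(376,350),(313,348)]),(.13,[(339,206)])):
    for u in L:print(u,plane(m,u,z).round(3))
a=cv2.imread('pics/side0.png')
A=cv2.resize(a[115:265,325:475],None,fx=2.66,fy=4,interpolation=2)
A=cv2.resize(a[115:265,325:475],(400,400),interpolation=2)
B=cv2.resize(a[290:370,305:385],(400,400),interpolation=2)
cv2.imwrite('pics/c1.png',np.hstack([A,B]))
E
```

```text
(470, 184) [ 0.891 -0.011  0.24 ]
(428, 124) [0.845 0.272 0.24 ]
(387, 200) [ 0.652 -0.051  0.24 ]
(346, 138) [0.581 0.224 0.24 ]
(317, 299) [ 0.45  -0.218  0.055]
(374, 302) [ 0.599 -0.243  0.055]
(376, 350) [ 0.579 -0.383  0.055]
(313, 348) [ 0.426 -0.362  0.055]
(339, 206) [0.541 0.05  0.13 ]
```

View pics/c1.png

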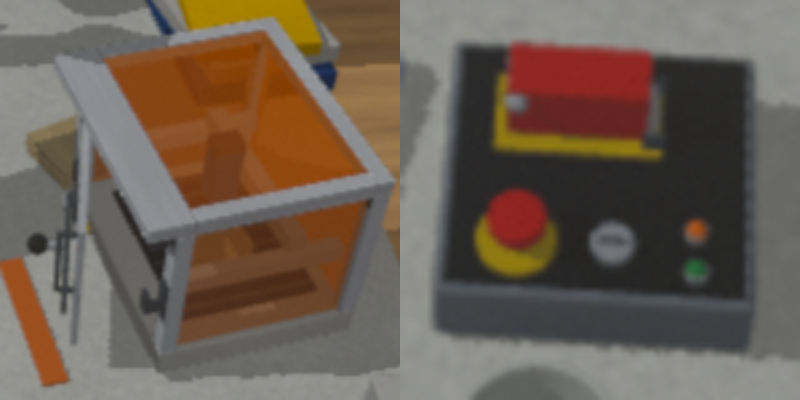

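```bash
cat >> h.py <<'E'
def fit2(L,W):
    L=np.array(L,float);W=np.array(W,float)[:,:2];l=L-L.mean(0);w=W-W.mean(0)
    th=np.arctan2((l[:,0]*w[:,1]-l[:,1]*w[:,0]).sum(),(l*w).sum())
    r=np.array([[np.cos(th),-np.sin(th)],[np.sin(th),np.cos(th)]]);t=W.mean(0)-r@L.mean(0)
    return th,t,np.round((L@r.T+t-W)*1000,1).tolist()
E
python3 - <<'E'
from h import *
m=cams.camera_model('side')
W=[plane(m,u,.24) for u in[(472,182.5),(427,122.5),(345.6,136.8),(381,201)]]
th,t,res=fit2([(.12,-.15),(.12,.15),(-.152,.15),(-.152,-.15)],W);print('engr',th,t,res)
W=[plane(m,u,.055) for u in[(376,302),(316.6,298.4),(313,346.6),(375,350)]]
c,tc,res=fit2([(.08,.075),(-.08,.075),(-.08,-.075),(.08,-.075)],W);print('cons',c,tc,res)
def rz(a,p):return R.from_rotvec([0,0,a]).apply(p)
T=np.r_[t,0]
k=(339.25,206.1)
for a in np.arange(.2,.55,.05):
    # door frame: hinge, along door -y, out -x; opening: right edge to -x => rotate -a
    kn=rz(th,np.array([-.12,.129,.13])+rz(-a,[-.042,-.187,0]))+T
    print(round(a,2),kn.round(3),proj(m,kn).round(1)-k)
print('notch',rz(th,[-.131,-.14,.1185])+T,'pin',rz(c,[-.044,.03,.088])+np.r_[tc,0], plane(m,(328,310.6),.088),rz(c,[-.044,.009,.088])+np.r_[tc,0])
E
```

```text
engr 0.18686494022179068 [0.75536907 0.11599612] [[2.8, -3.9], [1.5, 5.6], [-2.7, 4.8], [-1.6, -6.4]]
cons -0.17426334804752622 [ 0.51419383 -0.30018085] [[1.5, 3.4], [-0.8, 3.6], [-3.9, -2.3], [3.2, -4.8]]
0.2 [0.569 0.034 0.13 ] [9.95 3.  ]
0.25 [0.56  0.036 0.13 ] [6.65 2.6 ]
0.3 [0.551 0.039 0.13 ] [3.45 2.1 ]
0.35 [0.542 0.043 0.13 ] [0.25 1.5 ]
0.4 [0.533 0.047 0.13 ] [-2.95  0.8 ]
0.45 [0.524 0.051 0.13 ] [-6.05  0.  ]
0.5 [0.516 0.055 0.13 ] [-9.05 -0.9 ]
notch [ 0.65265869 -0.04590378  0.1185    ] pin [ 0.47606172 -0.26300638  0.088     ] [ 0.47192607 -0.27893075  0.088     ] [ 0.47242068 -0.28368832  0.088     ]
```

```bash
cat >> h.py <<'E'
def rt(yaw,tilt): # tool y along yawed y, leaning back by tilt(deg)
    t=np.radians(tilt);z=np.array([np.sin(t),0,-np.cos(t)]);y=np.array([0,1.,0]);x=np.cross(y,z)
    return R.from_rotvec([0,0,yaw])*R.from_matrix(np.c_[x,y,z])
def go(p,Rt,s=None):
    s=s or sensors.sense();r=R.from_quat(s['tool_rot'])
    print('t',round(s['t'],2),'shift',((np.array(p)-s['tcp_pos'])/.025).round(2),'turn',((Rt*r.inv()).as_rotvec()/np.radians(30)).round(2))
E
python3 -c "
from h import *
go([.474,.054,.213],rt(-.16,40))"
```

```text
t 0.1 shift [ 11.9 -21.8  -0.7] turn [-0.29 -1.3   0.23]
```

{"op": "move_arm", "data": {
  "targets": [
    {"dx": 0.5,"dy": -0.9},
    {"dx": 0.5,"dy": -0.9},
    {"dx": 0.5,"dy": -0.9},
    {"dx": 0.5,"dy": -0.9},
    {"dx": 0.5,"dy": -0.9},
    {"dx": 0.5,"dy": -0.9},
    {"dx": 0.5,"dy": -0.9},
    {"dx": 0.5,"dy": -0.9},
    {"dx": 0.5,"dy": -0.9},
    {"dx": 0.5,"dy": -0.9}
  ],
  "claw": 58,
  "newtons": 40
}}

```text
schema error: expected keys dx, dy, dz, rx, ry, rz
```

{"op": "move_arm", "data": {
  "targets": [
    {"dx": 0.5,"dy": -0.9,"rx": -0.03,"ry": -0.13,"rz": 0.02},
    {"dx": 0.5,"dy": -0.9,"rx": -0.03,"ry": -0.13,"rz": 0.02},
    {"dx": 0.5,"dy": -0.9,"rx": -0.03,"ry": -0.13,"rz": 0.02},
    {"dx": 0.5,"dy": -0.9,"rx": -0.03,"ry": -0.13,"rz": 0.02},
    {"dx": 0.5,"dy": -0.9,"rx": -0.03,"ry": -0.13,"rz": 0.02},
    {"dx": 0.5,"dy": -0.9,"rx": -0.03,"ry": -0.13,"rz": 0.02},
    {"dx": 0.5,"dy": -0.9,"rx": -0.03,"ry": -0.13,"rz": 0.02},
    {"dx": 0.5,"dy": -0.9,"rx": -0.03,"ry": -0.13,"rz": 0.02},
    {"dx": 0.5,"dy": -0.9,"rx": -0.03,"ry": -0.13,"rz": 0.02},
    {"dx": 0.5,"dy": -0.9,"rx": -0.03,"ry": -0.13,"rz": 0.02}
  ]
}}

```text
schema error: expected keys dx, dy, dz, rx, ry, rz
```

Run:
```python
from h import *
go([.474,.054,.213],rt(-.16,40))
m=cams.camera_model('wrist');im=cams.snapshot('wrist');cv2.imwrite('pics/w1.png',im[:,:,::-1])
print(proj(m,np.array([.542,.043,.13])))
np.save('m1.npy',m,allow_pickle=True)
```

```text
t 0.1 shift [ 11.9 -21.8  -0.7] turn [-0.29 -1.3   0.23]
[-61.12858519 682.2714318 ]
```

View pics/w1.png

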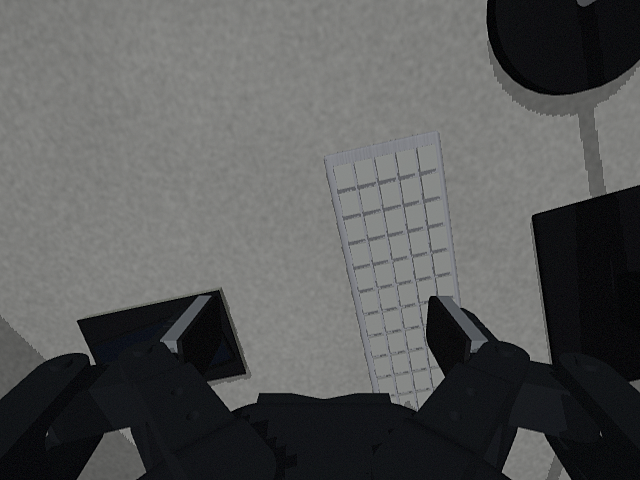

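The arm hasn't moved because every row needs all six keys. The picture only shows the start view, with the keyboard and the notebook near (160,340).

{"op": "move_arm", "data": {
  "targets": [
    {"dx": 0.5,"dy": -0.9,"dz": 0,"rx": 0,"ry": 0,"rz": 0},
    {"dx": 0.5,"dy": -0.9,"dz": 0,"rx": 0,"ry": 0,"rz": 0},
    {"dx": 0.5,"dy": -0.9,"dz": 0,"rx": 0,"ry": 0,"rz": 0},
    {"dx": 0.5,"dy": -0.9,"dz": 0,"rx": 0,"ry": 0,"rz": 0},
    {"dx": 0.5,"dy": -0.9,"dz": 0,"rx": 0,"ry": 0,"rz": 0},
    {"dx": 0.5,"dy": -0.9,"dz": 0,"rx": 0,"ry": 0,"rz": 0},
    {"dx": 0.5,"dy": -0.9,"dz": 0,"rx": 0,"ry": 0,"rz": 0},
    {"dx": 0.5,"dy": -0.9,"dz": 0,"rx": 0,"ry": 0,"rz": 0},
    {"dx": 0.5,"dy": -0.9,"dz": 0,"rx": 0,"ry": 0,"rz": 0},
    {"dx": 0.5,"dy": -0.9,"dz": 0,"rx": 0,"ry": 0,"rz": 0}
  ],
  "claw": 58,
  "newtons": 40
}}

```text
t: 1.4
tcp_pos: [0.302, 0.3736, 0.2311]
tool_rot: [0.143, 0.99, -0.0, -0.0]
force: [0.3, 0.3, 0.1]
finger_gap: 0.579
gripper_force: 0.0
```

{"op": "move_arm", "data": {
  "targets": [
    {"dx": 0.5,"dy": -0.9,"dz": 0,"rx": -0.03,"ry": -0.13,"rz": 0.02},
    {"dx": 0.5,"dy": -0.9,"dz": 0,"rx": -0.03,"ry": -0.13,"rz": 0.02},
    {"dx": 0.5,"dy": -0.9,"dz": 0,"rx": -0.03,"ry": -0.13,"rz": 0.02},
    {"dx": 0.5,"dy": -0.9,"dz": 0,"rx": -0.03,"ry": -0.13,"rz": 0.02},
    {"dx": 0.5,"dy": -0.9,"dz": 0,"rx": -0.03,"ry": -0.13,"rz": 0.02},
    {"dx": 0.5,"dy": -0.9,"dz": 0,"rx": -0.03,"ry": -0.13,"rz": 0.02},
    {"dx": 0.5,"dy": -0.9,"dz": 0,"rx": -0.03,"ry": -0.13,"rz": 0.02},
    {"dx": 0.5,"dy": -0.9,"dz": 0,"rx": -0.03,"ry": -0.13,"rz": 0.02},
    {"dx": 0.5,"dy": -0.9,"dz": 0,"rx": -0.03,"ry": -0.13,"rz": 0.02},
    {"dx": 0.5,"dy": -0.9,"dz": 0,"rx": -0.03,"ry": -0.13,"rz": 0.02}
  ]
}}

```text
t: 2.65
tcp_pos: [0.4253, 0.155, 0.2376]
tool_rot: [0.086, 0.939, -0.03, 0.331]
force: [0.7, -0.6, 0.4]
finger_gap: 0.582
gripper_force: 0.0
```

Run:
```python
from h import *
go([.474,.054,.213],rt(-.16,40))
m=cams.camera_model('wrist');im=cams.snapshot('wrist');cv2.imwrite('pics/w2.png',im[:,:,::-1])
print(proj(m,np.array([.542,.043,.13])))
np.save('m1.npy',m,allow_pickle=True)
```

```text
t 2.65 shift [ 1.95 -4.04 -0.98] turn [-0.01 -0.04  0.04]
[229.86841692 263.94392506]
```

View pics/w2.png

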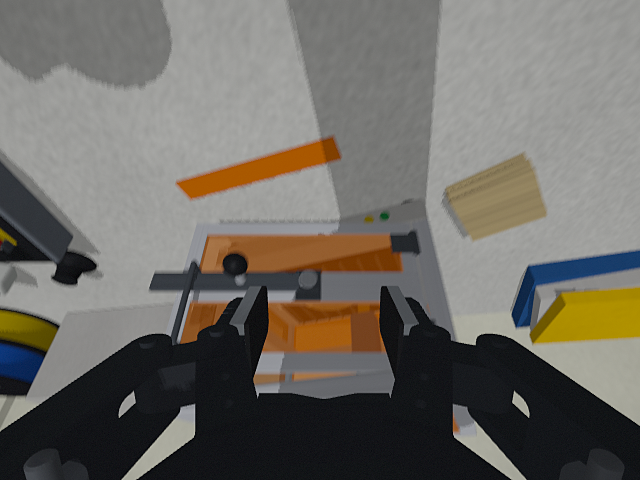

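The knob is at (234,264) and I predicted (230,264), so the pose estimate is good.

Run:
```python
from h import *
mw=np.load('m1.npy',allow_pickle=True).item();ms=cams.camera_model('side')
k=tri((mw,(234,264)),(ms,(339.25,206.1)));print('knob',k,plane(mw,(234,264),.13), 'cam',ray(mw,(320,240))[0])
k=plane(mw,(234,264),.13)
Rt=rt(-.16,40);z=Rt.as_matrix()[:,2];print(z)
go(k+z*.012-z*.08,Rt);go(k+z*.012,Rt)
```

```text
knob [0.54147308 0.04768797 0.13113411] [0.54280639 0.04682864 0.13      ] cam [0.2879482  0.18032671 0.30756581]
[ 0.63457747 -0.10240777 -0.76604444]
t 2.7 shift [ 2.96 -3.99 -2.23] turn [-0.   -0.04  0.05]
t 2.7 shift [ 4.99 -4.31 -4.68] turn [-0.   -0.04  0.05]
```

{"op": "move_arm", "data": {
  "targets": [
    {"dx": 0.6,"dy": -0.8,"dz": -0.45,"rx": 0,"ry": -0.01,"rz": 0.01},
    {"dx": 0.6,"dy": -0.8,"dz": -0.45,"rx": 0,"ry": -0.01,"rz": 0.01},
    {"dx": 0.6,"dy": -0.8,"dz": -0.45,"rx": 0,"ry": -0.01,"rz": 0.01},
    {"dx": 0.6,"dy": -0.8,"dz": -0.45,"rx": 0,"ry": -0.01,"rz": 0.01},
    {"dx": 0.6,"dy": -0.8,"dz": -0.45,"rx": 0,"ry": 0,"rz": 0.01},
    {"dx": 0.4,"dy": -0.06,"dz": -0.48,"rx": 0,"ry": 0,"rz": 0},
    {"dx": 0.4,"dy": -0.06,"dz": -0.48,"rx": 0,"ry": 0,"rz": 0},
    {"dx": 0.4,"dy": -0.06,"dz": -0.48,"rx": 0,"ry": 0,"rz": 0},
    {"dx": 0.4,"dy": -0.06,"dz": -0.48,"rx": 0,"ry": 0,"rz": 0},
    {"dx": 0.4,"dy": -0.06,"dz": -0.48,"rx": 0,"ry": 0,"rz": 0}
  ]
}}

```text
t: 3.95
tcp_pos: [0.5676, 0.0556, 0.1771]
tool_rot: [0.076, 0.95, -0.025, 0.303]
force: [0.5, -0.1, -0.5]
finger_gap: 0.582
gripper_force: 0.0
```

Run:
```python
from h import *
k=np.array([.542,.047,.1305])
Rt=rt(-.16,40);z=Rt.as_matrix()[:,2]
go(k+z*.012,Rt);print(sensors.sense()['force'])
m=cams.camera_model('wrist');im=cams.snapshot('wrist');cv2.imwrite('pics/w3.png',im[:,:,::-1]);print(proj(m,k))
```

```text
t 3.95 shift [-0.72 -0.39 -2.23] turn [-0.02 -0.15  0.  ]
[ 0.54685413 -0.05906801 -0.51610563]
[297.47557502 191.81921853]
```

View pics/w3.png

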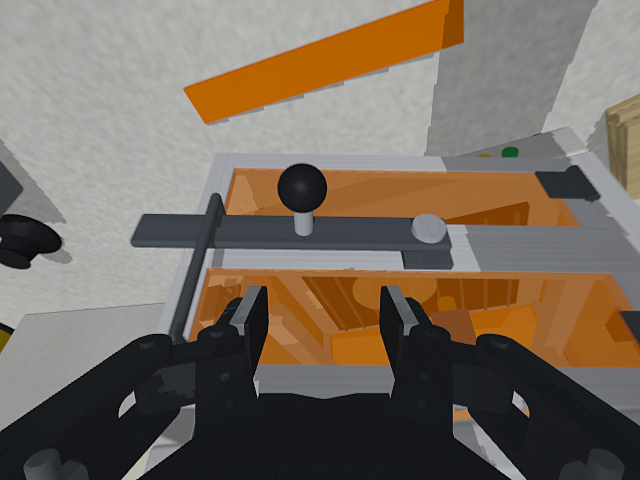

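The knob is at (302,188), but the arm stopped 56 mm above the commanded height. It may have hit a joint limit, so I'll check.

Run:
```python
from h import *
s=sensors.sense();print(np.round(s['q'],3),np.round(s['qd'],3),s['tcp_pos'],R.from_quat(s['tool_rot']).as_matrix()[:,2])
mw=cams.camera_model('wrist');print(plane(mw,(302,188),.13))
```

```text
[-0.07   0.452  2.066 -1.43   0.055 -0.067] [-0.004 -0.026  0.016  0.001  0.004  0.002] [0.56915753 0.05512955 0.17664066] [ 0.57133938 -0.09494883 -0.81520306]
[0.54153809 0.04922251 0.13      ]
```

Joint 5 is at its singularity near 0, because the hand leans as far as the forearm. I'll back off to a gentler lean, then fit the arm's planar geometry from the joint readings to see which lean is reachable.

{"op": "move_arm", "data": {
  "targets": [
    {"dx": -0.6,"dy": 0,"dz": 0.2,"rx": 0.02,"ry": 0.12,"rz": 0},
    {"dx": -0.6,"dy": 0,"dz": 0.2,"rx": 0.02,"ry": 0.12,"rz": 0},
    {"dx": -0.6,"dy": 0,"dz": 0.2,"rx": 0.02,"ry": 0.12,"rz": 0},
    {"dx": -0.6,"dy": 0,"dz": 0.2,"rx": 0.02,"ry": 0.12,"rz": 0},
    {"dx": -0.6,"dy": 0,"dz": 0.2,"rx": 0.02,"ry": 0.12,"rz": 0},
    {"dx": 0,"dy": 0,"dz": 0,"rx": 0.02,"ry": 0.12,"rz": 0},
    {"dx": 0,"dy": 0,"dz": 0,"rx": 0.02,"ry": 0.12,"rz": 0},
    {"dx": 0,"dy": 0,"dz": 0,"rx": 0,"ry": 0,"rz": 0},
    {"dx": 0,"dy": 0,"dz": 0,"rx": 0,"ry": 0,"rz": 0},
    {"dx": 0,"dy": 0,"dz": 0,"rx": 0,"ry": 0,"rz": 0}
  ]
}}

```text
t: 5.25
tcp_pos: [0.5219, 0.0425, 0.1954]
tool_rot: [0.084, 0.984, -0.033, 0.151]
force: [0.6, 0.5, 0.1]
finger_gap: 0.579
gripper_force: 0.0
```

Run:
```python
from h import *
s=sensors.sense();q=s['q'];print(s['t'],np.round(q,3).tolist(),np.array(s['tcp_pos']).round(4).tolist(),np.round(s['tool_rot'],4).tolist(),R.from_quat(s['tool_rot']).as_matrix().round(3).tolist())
```

```text
5.25 [-0.097, 0.365, 1.933, -0.121, 0.542, -1.404] [0.5219, 0.0425, 0.1954] [0.0836, 0.9844, -0.0332, 0.1513] [[-0.94, 0.175, 0.292], [0.155, 0.984, -0.091], [-0.304, -0.04, -0.952]]
```

```bash
cat > kin.py <<'E'
from h import *
from scipy.optimize import least_squares
S=[([1.105,.527,1.433,0,1.181,-.178],[.17645,.59885,.23036],[.1429,.9897,-.001,-.0003]),
([-.07,.452,2.066,-1.43,.055,-.067],[.5688,.0552,.1767],None),
([-.097,.365,1.933,-.121,.542,-1.404],[.5219,.0425,.1954],[.0836,.9844,-.0332,.1513])]
Rx=lambda a,n:R.from_euler(n,a)
def fk(q,p,s4,s6,c):
    h,a,b,L,x0,e=p;A=Rx(q[0],'z');U=A*Rx(q[1],'y');F=A*Rx(q[1]+q[2],'y');T=F*Rx(s4*q[3],'z')*Rx(q[4],'y')*Rx(s6*q[5]+c,'z')
    return A.apply([x0,e,h])+U.apply([0,0,a])+F.apply([0,0,b])+T.apply([0,0,L]),T
def fit():
    best=None
    for s4 in(1,-1):
        for s6 in(1,-1):
            for c in(0,np.pi/2,np.pi,-np.pi/2):
                er=sum((fk(q,[0]*6,s4,s6,c)[1].inv()*R.from_quat(o)).magnitude() for q,_,o in S if o)
                if best is None or er<best[0]:best=(er,s4,s6,c)
    g=least_squares(lambda p:np.concatenate([fk(q,p,*best[1:])[0]-x for q,x,_ in S]),[.3,.4,.4,.25,0,0])
    return best,g
B,G=fit();P=G.x
def ik(p,Rt,q0):
    lo=np.array([-3.08,-.75,.22,-1.43,0,-2.85]);hi=np.array([3.08,2.2,2.44,4.57,2.65,2.85])
    def f(q):
        x,T=fk(q,P,*B[1:]);return np.r_[(x-p)*10,(T.inv()*Rt).as_rotvec()]
    g=least_squares(f,np.clip(q0,lo+.01,hi-.01),bounds=(lo,hi));return g.x,np.linalg.norm(g.fun)
E
python3 - <<'E'
from kin import *
print(B,P.round(4),np.abs(G.fun).max())
ko=np.array([.542,.048,.13]);ks=np.array([.607,.029,.148])
for n,k,y in(('open',ko,-.16),('shut',ks,.187)):
  for yy in (y,y-.25,y+.25):
   for til in(0,15,25,30,35,40,45):
    Rt=rt(yy,til);p=k+Rt.as_matrix()[:,2]*.012
    o=[]
    for half in(0,np.pi):
      for q4 in(-.1,3.1):
       for q6 in (-1.5,1.5):
        q,e=ik(p,Rt*R.from_rotvec([0,0,half]),[-.1,.4,1.95,q4,.3,q6])
        if e<1e-3:o.append((int(half>0),q[1:].round(2).tolist()))
    print(n,round(yy,2),til,o)
E
```

```text
(0.003258019778534545, 1, 1, 1.5707963267948966) [-0.0669  0.6182  0.2536  0.1425  0.0648  0.1052] 0.011002236497779205
open -0.16 0 [(0, [0.54, 1.96, 0.0, 0.64, -1.52]), (0, [0.54, 1.96, 0.0, 0.64, -1.52]), (0, [0.54, 1.96, -0.0, 0.64, -1.52]), (1, [0.54, 1.96, 0.0, 0.64, 1.62]), (1, [0.54, 1.96, -0.0, 0.64, 1.62])]
open -0.16 15 [(0, [0.51, 2.08, -0.05, 0.29, -1.47]), (0, [0.51, 2.08, -0.05, 0.29, -1.47]), (0, [0.51, 2.08, -0.05, 0.29, -1.47]), (1, [0.51, 2.08, -0.05, 0.29, 1.68]), (1, [0.51, 2.08, -0.05, 0.29, 1.68])]
open -0.16 25 [(0, [0.51, 2.16, -0.6, 0.04, -0.91]), (0, [0.51, 2.16, -0.6, 0.04, -0.91]), (0, [0.51, 2.16, -0.6, 0.04, -0.91]), (1, [0.51, 2.16, -0.6, 0.04, 2.23]), (1, [0.51, 2.16, -0.6, 0.04, 2.23])]
open -0.16 30 [(0, [0.51, 2.21, 3.45, 0.1, 1.32]), (1, [0.51, 2.21, 3.45, 0.1, -1.83]), (1, [0.51, 2.21, 3.45, 0.1, -1.83])]
open -0.16 35 [(0, [0.51, 2.25, 3.3, 0.24, 1.47]), (1, [0.51, 2.25, 3.3, 0.24, -1.67]), (1, [0.51, 2.25, 3.3, 0.24, -1.67])]
open -0.16 40 [(0, [0.52, 2.3, 3.25, 0.38, 1.52]), (1, [0.52, 2.3, 3.25, 0.38, -1.63]), (1, [0.52, 2.3, 3.25, 0.38, -1.6
[... 5715 characters left out ...]
0.41, 0.38]), (1, [0.55, 1.91, 0.66, 0.41, 0.38])]
shut 0.44 30 [(1, [0.54, 1.95, 0.96, 0.37, 0.08]), (1, [0.54, 1.95, 0.96, 0.37, 0.08]), (1, [0.54, 1.95, 0.96, 0.37, 0.08])]
shut 0.44 35 [(1, [0.54, 1.99, 1.31, 0.36, -0.27]), (1, [0.54, 1.99, 1.31, 0.36, -0.27]), (1, [0.54, 1.99, 1.31, 0.36, -0.27])]
shut 0.44 40 [(0, [0.54, 2.03, 1.63, 0.4, 2.55]), (0, [0.54, 2.03, 1.63, 0.4, 2.55]), (1, [0.54, 2.03, 1.63, 0.4, -0.59]), (1, [0.54, 2.03, 1.63, 0.4, -0.59]), (1, [0.54, 2.03, 1.63, 0.4, -0.59])]
shut 0.44 45 [(0, [0.55, 2.07, 1.87, 0.47, 2.3]), (0, [0.55, 2.07, 1.87, 0.47, 2.3]), (1, [0.55, 2.07, 1.87, 0.47, -0.84]), (1, [0.55, 2.07, 1.87, 0.47, -0.84]), (1, [0.55, 2.07, 1.87, 0.47, -0.84])]
```

Run:
```python
from h import *
k=np.array([.5415,.048,.130])
Rt=rt(-.16,12);z=Rt.as_matrix()[:,2]
go(k+z*.012-z*.06,Rt);go(k+z*.012,Rt)
```

```text
t 5.25 shift [ 0.39  0.28 -0.74] turn [0.11 0.17 0.03]
t 5.25 shift [ 0.88  0.2  -3.09] turn [0.11 0.17 0.03]
```

{"op": "move_arm", "data": {
  "targets": [
    {"dx": 0.13,"dy": 0.09,"dz": -0.2,"rx": 0.04,"ry": 0.06,"rz": 0.01},
    {"dx": 0.13,"dy": 0.09,"dz": -0.2,"rx": 0.04,"ry": 0.06,"rz": 0.01},
    {"dx": 0.13,"dy": 0.09,"dz": -0.2,"rx": 0.03,"ry": 0.05,"rz": 0.01},
    {"dx": 0.1,"dy": -0.01,"dz": -0.5,"rx": 0,"ry": 0,"rz": 0},
    {"dx": 0.1,"dy": -0.01,"dz": -0.5,"rx": 0,"ry": 0,"rz": 0},
    {"dx": 0.1,"dy": -0.01,"dz": -0.5,"rx": 0,"ry": 0,"rz": 0},
    {"dx": 0.1,"dy": -0.02,"dz": -0.5,"rx": 0,"ry": 0,"rz": 0},
    {"dx": 0.09,"dy": -0.02,"dz": -0.49,"rx": 0,"ry": 0,"rz": 0},
    {"dx": 0,"dy": 0,"dz": 0,"rx": 0,"ry": 0,"rz": 0},
    {"dx": 0,"dy": 0,"dz": 0,"rx": 0,"ry": 0,"rz": 0}
  ]
}}

```text
t: 6.5
tcp_pos: [0.545, 0.0473, 0.1187]
tool_rot: [0.079, 0.991, -0.007, 0.106]
force: [-0.2, -0.1, -0.1]
finger_gap: 0.573
gripper_force: 0.0
```

Run:
```python
from h import *
k=np.array([.5415,.048,.130])
Rt=rt(-.16,12);z=Rt.as_matrix()[:,2]
go(k+z*.012,Rt);print(np.round(sensors.sense()['q'],2))
```

```text
t 6.5 shift [-0.04  0.01 -0.02] turn [-0.    0.01 -0.  ]
[-0.11  0.54  1.88 -0.02  0.51 -1.51]
```

{"op": "move_arm", "data": {
  "targets": [
    {"dx": 0,"dy": 0,"dz": 0,"rx": 0,"ry": 0,"rz": 0},
    {"dx": 0,"dy": 0,"dz": 0,"rx": 0,"ry": 0,"rz": 0},
    {"dx": 0,"dy": 0,"dz": 0,"rx": 0,"ry": 0,"rz": 0},
    {"dx": 0,"dy": 0,"dz": 0,"rx": 0,"ry": 0,"rz": 0},
    {"dx": 0,"dy": 0,"dz": 0,"rx": 0,"ry": 0,"rz": 0},
    {"dx": 0,"dy": 0,"dz": 0,"rx": 0,"ry": 0,"rz": 0},
    {"dx": 0,"dy": 0.01,"dz": 0.15,"rx": 0,"ry": 0,"rz": 0},
    {"dx": 0,"dy": 0.02,"dz": 0.15,"rx": 0,"ry": 0,"rz": 0},
    {"dx": 0,"dy": 0.02,"dz": 0.15,"rx": 0,"ry": 0,"rz": 0},
    {"dx": 0,"dy": 0.02,"dz": 0.15,"rx": 0,"ry": 0,"rz": 0}
  ],
  "claw": 0,
  "newtons": 30
}}

```text
t: 7.75
tcp_pos: [0.5442, 0.0499, 0.1332]
tool_rot: [0.079, 0.991, -0.007, 0.105]
force: [2.5, 5.0, -6.3]
finger_gap: 0.255
gripper_force: 29.7
```

Run:
```python
from h import *
s=sensors.sense();p=np.array(s['tcp_pos']);Rn=R.from_quat(s['tool_rot']);print(p,np.round(s['force'],1),np.round(s['q'],2))
k=p-Rn.as_matrix()[:,2]*.012;print('knob',k)
m=cams.camera_model('wrist');im=cams.snapshot('wrist');cv2.imwrite('pics/w4.png',im[:,:,::-1])
th=.187;H=np.array([.755369,.115996,0])+R.from_rotvec([0,0,th]).apply([-.12,.129,0])
v=k-H;r=np.hypot(v[0],v[1]);rr=np.hypot(.1853,.042);print('hinge',H,'r',r,rr)
a0=np.arctan2(v[1],v[0]); # closed angle
vc=R.from_rotvec([0,0,th]).apply([-.042,-.1853,0]);ac=np.arctan2(vc[1],vc[0]);print('door',(ac-a0))
for f in np.linspace(0,1,6)[1:]:
    a=a0+(ac-a0)*f;print(round(f,1),(r*np.array([np.cos(a),np.sin(a)])+H[:2]).round(4))
```

```text
[0.54416519 0.04985893 0.13318617] [ 2.5  5.  -6.3] [-0.11  0.51  1.87 -0.01  0.54 -1.51]
knob [0.54168163 0.0502214  0.14492075]
hinge [0.61347838 0.22043762 0.        ] r 0.18473855353108382 0.19000023684195763
door 0.36326144544390804
0.2 [0.5542 0.0455]
0.4 [0.5671 0.0416]
0.6 [0.5802 0.0387]
0.8 [0.5935 0.0368]
1.0 [0.6068 0.0358]
```

View pics/w4.png

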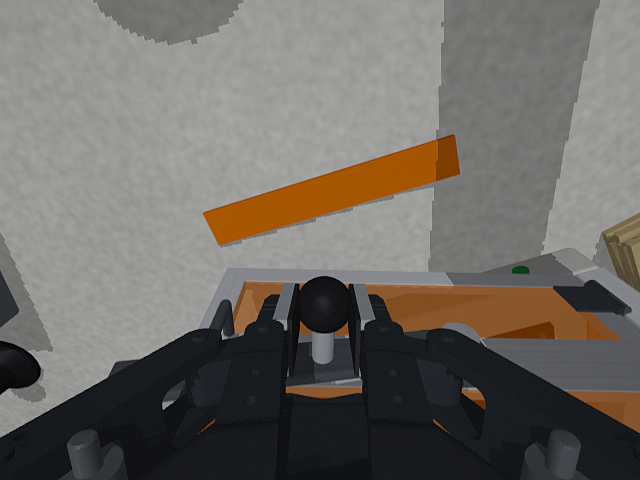

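The ball is gripped centrally at (324,304) and the bar is lifted. Next I'll work out the closing arc, with the lean growing to 28°.

Run:
```python
from h import *
s=sensors.sense();p=np.array(s['tcp_pos']);Rp=R.from_quat(s['tool_rot'])
H=np.array([.6135,.2204]);k=p-Rp.as_matrix()[:,2]*.012;v=k[:2]-H;r=np.hypot(*v);a0=np.arctan2(v[1],v[0])
for i in range(1,13):
    f=i/12;a=a0+.363*f;K=np.r_[H+r*np.array([np.cos(a),np.sin(a)]),k[2]]
    Rt=rt(-.16+.28*f,12+16*min(1,f*1.2));t=K+Rt.as_matrix()[:,2]*.012
    print(i,((t-p)/.025).round(2),((Rt*Rp.inv()).as_rotvec()/np.radians(30)).round(3));p=t;Rp=Rt
```

```text
1 [ 0.22 -0.08  0.  ] [-0.013 -0.048  0.041]
2 [ 0.22 -0.08  0.  ] [-0.007 -0.053  0.045]
3 [ 0.22 -0.07  0.  ] [-0.005 -0.053  0.045]
4 [ 0.23 -0.06  0.  ] [-0.004 -0.053  0.045]
5 [ 0.23 -0.05  0.  ] [-0.003 -0.053  0.045]
6 [ 0.23 -0.05  0.  ] [-0.002 -0.053  0.045]
7 [ 0.23 -0.04  0.01] [-0.    -0.053  0.045]
8 [ 0.23 -0.03  0.01] [ 0.001 -0.053  0.045]
9 [ 0.23 -0.03  0.01] [ 0.002 -0.053  0.045]
10 [ 0.23 -0.02  0.01] [ 0.003 -0.053  0.045]
11 [ 0.22 -0.01  0.  ] [-0.     0.     0.045]
12 [ 0.22 -0.01  0.  ] [-0.    -0.     0.045]
```

{"op": "move_arm", "data": {
  "targets": [
    {"dx": 0.22,"dy": -0.08,"dz": 0,"rx": -0.01,"ry": -0.05,"rz": 0.04},
    {"dx": 0.22,"dy": -0.08,"dz": 0,"rx": -0.01,"ry": -0.05,"rz": 0.045},
    {"dx": 0.22,"dy": -0.07,"dz": 0,"rx": 0,"ry": -0.055,"rz": 0.045},
    {"dx": 0.23,"dy": -0.06,"dz": 0,"rx": 0,"ry": -0.055,"rz": 0.045},
    {"dx": 0.23,"dy": -0.05,"dz": 0,"rx": 0,"ry": -0.055,"rz": 0.045},
    {"dx": 0.23,"dy": -0.05,"dz": 0,"rx": 0,"ry": -0.055,"rz": 0.045},
    {"dx": 0.23,"dy": -0.04,"dz": 0.01,"rx": 0,"ry": -0.055,"rz": 0.045},
    {"dx": 0.23,"dy": -0.03,"dz": 0.01,"rx": 0,"ry": -0.055,"rz": 0.045},
    {"dx": 0.23,"dy": -0.03,"dz": 0.01,"rx": 0,"ry": -0.055,"rz": 0.045},
    {"dx": 0.23,"dy": -0.02,"dz": 0.01,"rx": 0,"ry": -0.055,"rz": 0.045}
  ]
}}

```text
t: 9.05
tcp_pos: [0.6006, 0.037, 0.1343]
tool_rot: [-0.038, 0.969, 0.012, 0.244]
force: [1.5, 6.2, -1.2]
finger_gap: 0.25
gripper_force: 30.0
```

Run:
```python
from h import *
s=sensors.sense();p=np.array(s['tcp_pos']);M=R.from_quat(s['tool_rot']).as_matrix()
print('knob',p-M[:,2]*.012,'lean',np.degrees(np.arccos(-M[2,2])),np.round(s['q'],2),np.round(s['force'],1))
```

```text
knob [0.59494271 0.03647592 0.14483263] lean 28.314422954194583 [-0.19  0.54  1.96  0.67  0.21 -2.47] [ 1.5  6.2 -1.2]
```

{"op": "move_arm", "data": {
  "targets": [
    {"dx": 0.2,"dy": 0.04,"dz": 0,"rx": 0,"ry": 0,"rz": 0.03},
    {"dx": 0.2,"dy": 0.02,"dz": 0,"rx": 0,"ry": 0,"rz": 0.03},
    {"dx": 0.06,"dy": 0,"dz": 0,"rx": 0,"ry": 0,"rz": 0},
    {"dx": 0.06,"dy": 0,"dz": 0,"rx": 0,"ry": 0,"rz": 0},
    {"dx": 0,"dy": 0,"dz": 0,"rx": 0,"ry": 0,"rz": 0},
    {"dx": 0,"dy": 0,"dz": 0,"rx": 0,"ry": 0,"rz": 0},
    {"dx": 0,"dy": 0,"dz": 0,"rx": 0,"ry": 0,"rz": 0},
    {"dx": 0,"dy": 0,"dz": 0,"rx": 0,"ry": 0,"rz": 0},
    {"dx": 0,"dy": 0,"dz": 0,"rx": 0,"ry": 0,"rz": 0},
    {"dx": 0,"dy": 0,"dz": 0,"rx": 0,"ry": 0,"rz": 0}
  ]
}}

```text
t: 10.3
tcp_pos: [0.6152, 0.0365, 0.1351]
tool_rot: [-0.052, 0.968, 0.013, 0.246]
force: [0.0, -5.5, -1.5]
finger_gap: 0.255
gripper_force: 30.3
```

{"op": "move_arm", "data": {
  "targets": [
    {"dx": 0.06,"dy": 0,"dz": 0,"rx": 0,"ry": 0,"rz": 0},
    {"dx": 0.06,"dy": 0,"dz": 0,"rx": 0,"ry": 0,"rz": 0},
    {"dx": 0.06,"dy": 0,"dz": 0,"rx": 0,"ry": 0,"rz": 0},
    {"dx": 0,"dy": 0,"dz": 0,"rx": 0,"ry": 0,"rz": 0},
    {"dx": 0,"dy": 0,"dz": 0,"rx": 0,"ry": 0,"rz": 0},
    {"dx": 0,"dy": 0,"dz": 0,"rx": 0,"ry": 0,"rz": 0},
    {"dx": 0,"dy": 0,"dz": 0,"rx": 0,"ry": 0,"rz": 0},
    {"dx": 0,"dy": 0,"dz": 0,"rx": 0,"ry": 0,"rz": 0},
    {"dx": 0,"dy": 0,"dz": 0,"rx": 0,"ry": 0,"rz": 0},
    {"dx": 0,"dy": 0,"dz": 0,"rx": 0,"ry": 0,"rz": 0}
  ]
}}

```text
t: 11.55
tcp_pos: [0.6172, 0.0364, 0.134]
tool_rot: [-0.05, 0.968, 0.014, 0.244]
force: [-6.9, -9.1, 1.2]
finger_gap: 0.256
gripper_force: 30.8
```

Run:
```python
from h import *
s=sensors.sense();print(np.round(s['force'],1))
im=cams.snapshot('side');cv2.imwrite('pics/s5.png',cv2.resize(im[115:265,300:475,::-1],(700,600),interpolation=2))
```

```text
[-6.9 -9.1  1.2]
```

View pics/s5.png

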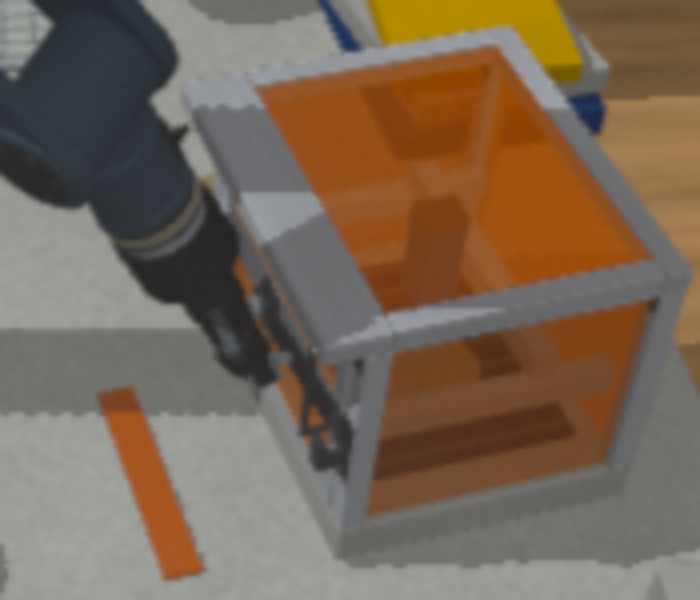

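The door looks shut: the bar's end is over the keeper at about (330,450), and there is a light contact force in x. I'll lower the bar.

{"op": "move_arm", "data": {
  "targets": [
    {"dx": 0,"dy": -0.05,"dz": -0.1,"rx": 0,"ry": 0,"rz": 0},
    {"dx": 0,"dy": -0.02,"dz": -0.1,"rx": 0,"ry": 0,"rz": 0},
    {"dx": 0,"dy": -0.01,"dz": -0.1,"rx": 0,"ry": 0,"rz": 0},
    {"dx": 0,"dy": 0,"dz": -0.1,"rx": 0,"ry": 0,"rz": 0},
    {"dx": 0,"dy": 0,"dz": -0.06,"rx": 0,"ry": 0,"rz": 0},
    {"dx": 0,"dy": 0,"dz": 0,"rx": 0,"ry": 0,"rz": 0},
    {"dx": 0,"dy": 0,"dz": 0,"rx": 0,"ry": 0,"rz": 0},
    {"dx": 0,"dy": 0,"dz": 0,"rx": 0,"ry": 0,"rz": 0},
    {"dx": 0,"dy": 0,"dz": 0,"rx": 0,"ry": 0,"rz": 0},
    {"dx": 0,"dy": 0,"dz": 0,"rx": 0,"ry": 0,"rz": 0}
  ]
}}

```text
t: 12.85
tcp_pos: [0.6181, 0.0357, 0.1234]
tool_rot: [-0.051, 0.968, 0.015, 0.244]
force: [-6.0, -4.8, 3.5]
finger_gap: 0.256
gripper_force: 31.4
```

{"op": "move_arm", "data": {
  "targets": [
    {"dx": -0.04,"dy": -0.02,"dz": -0.08,"rx": 0,"ry": 0,"rz": 0},
    {"dx": -0.02,"dy": -0.02,"dz": -0.08,"rx": 0,"ry": 0,"rz": 0},
    {"dx": 0,"dy": 0,"dz": -0.02,"rx": 0,"ry": 0,"rz": 0},
    {"dx": 0,"dy": 0,"dz": 0,"rx": 0,"ry": 0,"rz": 0},
    {"dx": 0,"dy": 0,"dz": 0,"rx": 0,"ry": 0,"rz": 0},
    {"dx": 0,"dy": 0,"dz": 0,"rx": 0,"ry": 0,"rz": 0},
    {"dx": 0,"dy": 0,"dz": 0,"rx": 0,"ry": 0,"rz": 0},
    {"dx": 0,"dy": 0,"dz": 0,"rx": 0,"ry": 0,"rz": 0},
    {"dx": 0,"dy": 0,"dz": 0,"rx": 0,"ry": 0,"rz": 0},
    {"dx": 0,"dy": 0,"dz": 0,"rx": 0,"ry": 0,"rz": 0}
  ]
}}

```text
t: 14.1
tcp_pos: [0.6184, 0.0356, 0.1222]
tool_rot: [-0.052, 0.967, 0.015, 0.247]
force: [-9.3, 0.8, 20.6]
finger_gap: 0.256
gripper_force: 33.0
```

{"op": "move_arm", "data": {
  "targets": [
    {"dx": -0.04,"dy": 0,"dz": 0.06,"rx": 0,"ry": 0,"rz": 0},
    {"dx": 0,"dy": 0,"dz": 0,"rx": 0,"ry": 0,"rz": 0},
    {"dx": 0,"dy": 0,"dz": 0,"rx": 0,"ry": 0,"rz": 0},
    {"dx": 0,"dy": 0,"dz": 0,"rx": 0,"ry": 0,"rz": 0},
    {"dx": 0,"dy": 0,"dz": 0,"rx": 0,"ry": 0,"rz": 0},
    {"dx": 0,"dy": 0,"dz": 0,"rx": 0,"ry": 0,"rz": 0},
    {"dx": 0,"dy": 0,"dz": 0,"rx": 0,"ry": 0,"rz": 0},
    {"dx": 0,"dy": 0,"dz": 0,"rx": 0,"ry": 0,"rz": 0},
    {"dx": 0,"dy": 0,"dz": 0,"rx": 0,"ry": 0,"rz": 0},
    {"dx": 0,"dy": 0,"dz": 0,"rx": 0,"ry": 0,"rz": 0}
  ],
  "claw": 50
}}

```text
t: 15.35
tcp_pos: [0.6166, 0.0348, 0.1202]
tool_rot: [-0.052, 0.968, 0.015, 0.245]
force: [-0.6, -1.2, 0.3]
finger_gap: 0.497
gripper_force: 0.0
```

Run:
```python
from h import *
s=sensors.sense();print(np.round(s['force'],1))
b=cams.snapshot('wrist')[:,:,::-1];a=cams.snapshot('side')[115:265,300:475,::-1]
cv2.imwrite('pics/c6.png',np.hstack([cv2.resize(b[150:480,80:560],(436,300)),cv2.resize(a,(350,300),interpolation=2)]))
m=cams.camera_model('wrist');np.save('m6.npy',m,allow_pickle=True)
cv2.imwrite('pics/w6raw.png',b)
```

```text
[-0.6 -1.2  0.3]
```

View pics/c6.png

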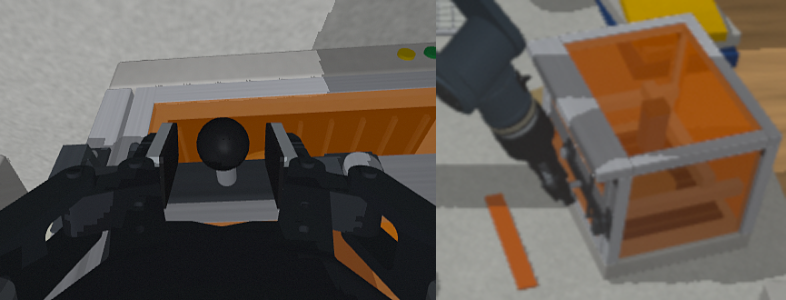

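The hand is released with zero force, and the ball sits free between the open fingers. I'll back away along the tool axis and measure the knob and bar.

{"op": "move_arm", "data": {
  "targets": [
    {"dx": -0.5,"dy": 0.02,"dz": 0.6,"rx": 0,"ry": 0,"rz": 0},
    {"dx": -0.5,"dy": 0.02,"dz": 0.6,"rx": 0,"ry": 0,"rz": 0},
    {"dx": -0.5,"dy": 0,"dz": 0.6,"rx": 0,"ry": 0,"rz": 0},
    {"dx": -0.5,"dy": 0,"dz": 0.6,"rx": 0,"ry": 0.05,"rz": 0},
    {"dx": -0.5,"dy": 0,"dz": 0.6,"rx": 0,"ry": 0.05,"rz": 0},
    {"dx": -0.5,"dy": -0.5,"dz": 0.5,"rx": 0,"ry": 0.05,"rz": 0},
    {"dx": -0.5,"dy": -0.5,"dz": 0.2,"rx": 0,"ry": 0.05,"rz": 0},
    {"dx": -0.5,"dy": -0.5,"dz": 0,"rx": 0,"ry": 0,"rz": 0},
    {"dx": 0,"dy": 0,"dz": 0,"rx": 0,"ry": 0,"rz": 0},
    {"dx": 0,"dy": 0,"dz": 0,"rx": 0,"ry": 0,"rz": 0}
  ]
}}

```text
t: 16.7
tcp_pos: [0.5169, -0.0016, 0.2127]
tool_rot: [-0.051, 0.98, 0.017, 0.194]
force: [0.4, -0.6, -0.4]
finger_gap: 0.496
gripper_force: 0.0
```

Run:
```python
from h import *
mw=cams.camera_model('wrist');b=cams.snapshot('wrist');ms=cams.camera_model('side');a=cams.snapshot('side')
cv2.imwrite('pics/w7.png',b[:,:,::-1]);cv2.imwrite('pics/s7.png',a[:,:,::-1]);np.save('m7.npy',mw,allow_pickle=True)
k=np.array([.611,.033,.13]);print(proj(mw,k),proj(ms,k),proj(mw,np.array([.6527,-.0459,.1185])))
for n,im,m,r in(('w',b,mw,25),('s',a,ms,4)):
    u=proj(m,k).astype(int);g=(im.max(2)<60).astype(np.uint8)
    w=60 if n=='w' else 14
    x0,y0=max(u[0]-w,0),max(u[1]-w,0);sub=g[y0:y0+2*w,x0:x0+2*w]
    dt=cv2.distanceTransform(sub,cv2.DIST_L2,5);_,mx,_,loc=cv2.minMaxLoc(dt);print(n,mx,loc[0]+x0,loc[1]+y0)
A=cv2.resize(a[150:260,315:405,::-1],(369,450),interpolation=2);cv2.imwrite('pics/c7.png',np.hstack([cv2.resize(b[60:420,100:444,::-1],(430,450)),A]))
```

```text
[352.10362775 308.6784374 ] [363.54778874 208.35002478] [256.84914995 325.03918548]
w 30.78759765625 411 361
s 3.196899890899658 363 208
```

Run:
```python
from h import *
b=cv2.imread('pics/w7.png');mw=np.load('m7.npy',allow_pickle=True).item();ms=cams.camera_model('side')
g=cv2.cvtColor(b,cv2.COLOR_BGR2GRAY);print(b.shape)
sub=g[250:360,200:460]
c=cv2.HoughCircles(cv2.medianBlur(sub,3),cv2.HOUGH_GRADIENT,1,30,param1=80,param2=14,minRadius=12,maxRadius=32)
if c is not None:
    for x,y,r in c[0][:4]:print('circ',x+200,y+250,r,g[int(y)+250,int(x)+200],tri((mw,(x+200,y+250)),(ms,(363.3,208))).round(4))
# coarse gray map
for r in range(240,370,6):print(r,' '.join('%3d'%v for v in g[r,190:420:7]))
```

```text
(480, 640, 3)
circ 354.5 306.5 15.0 42 [0.6105 0.0353 0.1285]
circ 280.5 300.5 25.7 95 [ 0.5908 -0.0163  0.1636]
circ 399.5 310.5 14.0 96 [0.6221 0.0723 0.1068]
240 162 153 160 154 159 157 156 159 154 159 162 155 162 153 152 159 155 155 159 157 159 156 154 156 154 154 157 154 158 151 161 118 116
246 153 153 149 158 159 156 154 160 159 155 156 156 157 153 154 158 160 157 155 154 154 156 154 152 155 156 156 156 152 157 120 114 119
252 151 155 157 153 152 155 151 156 159 161 162 155 155 157 159 159 157 157 155 154 155 161 160 159 148 128 111 129 131 134 135  92  90
258 162 151 156 151 161 156 154 160 157 161 156 154 152 118  91 132 133 134 131 133 134 133 136 135 134 132 136 134 134 133 134  91  92
264 156 162 153 160 156 157 157 156 153 163 158 159 130 129 128 130 132 134 134 135 136 134 136 138 135 135 134 136 134 133 132  92  93
270 155 156 158 152 157 155 158 155 156 155 154 117 131 129 132 134 134 136 138 137 136 135 139 144 152 163 164 165 169 122 136  95  98
276 157 153 167 160 151 161 156 157 154 153 157 126 159 163 163 165 122 134 134 135 136 136 136 137 137 139 139 138 138 139
[... 1352 characters left out ...]
  18  20  21  29  26
342  75  13  25  23  23  24  23  25  14  17  24  15  34  34  38  35  39  43  41  42  42  68  40  40  48  94  98  14  11  18  22  22  24
348  23  26  23  25  24  26  22  24  17  15  25  15  78 105 101  33  94  93  90  91  95  97  99  99  98  96 138  14  17  20  16  18  19
354  26  22  24  27  17  20  21  22  23  24  25  12  85  99  98  37  95  95  95  95  95  96  94  95 100 104 146   6  21  24  24  23  22
360  23  23  33  22  24  22  25  22  24  24  24  12  84  98 100  33  97  99  99 100  99 102 101  97  99  95  94 103  20  24  22  22  25
366  34  37  37  26  26  21  23  19  22  25  22 108  85  98 100  34 100  87  60  67  65  62  62  61  71  91  93  90  25  26  22  23  27
```

The knob triangulates to z = 0.1285 and the bar's edges run parallel to the door rails, so the bar is down. Next is the console.

```bash
python3 -c "
from h import *
go([.47,-.262,.22],rt(-.174,0))"
```

```text
t 16.8 shift [ -1.88 -10.43   0.3 ] turn [-0.    0.75 -0.52]
```

{"op": "move_arm", "data": {
  "targets": [
    {"dx": -0.19,"dy": -1,"dz": 0.03,"rx": 0,"ry": 0.075,"rz": -0.052},
    {"dx": -0.19,"dy": -1,"dz": 0.03,"rx": 0,"ry": 0.075,"rz": -0.052},
    {"dx": -0.19,"dy": -1,"dz": 0.03,"rx": 0,"ry": 0.075,"rz": -0.052},
    {"dx": -0.19,"dy": -1,"dz": 0.03,"rx": 0,"ry": 0.075,"rz": -0.052},
    {"dx": -0.19,"dy": -1,"dz": 0.03,"rx": 0,"ry": 0.075,"rz": -0.052},
    {"dx": -0.19,"dy": -1,"dz": 0.03,"rx": 0,"ry": 0.075,"rz": -0.052},
    {"dx": -0.19,"dy": -1,"dz": 0.03,"rx": 0,"ry": 0.075,"rz": -0.052},
    {"dx": -0.19,"dy": -1,"dz": 0.03,"rx": 0,"ry": 0.075,"rz": -0.052},
    {"dx": -0.19,"dy": -1,"dz": 0.03,"rx": 0,"ry": 0.075,"rz": -0.052},
    {"dx": -0.19,"dy": -1,"dz": 0.03,"rx": 0,"ry": 0.075,"rz": -0.052}
  ],
  "claw": 68
}}

```text
t: 18.05
tcp_pos: [0.4694, -0.2521, 0.2199]
tool_rot: [0.086, 0.996, 0.001, -0.001]
force: [0.7, -1.1, 0.6]
finger_gap: 0.679
gripper_force: 0.0
```

```bash
cat > con.py <<'E'
from h import *
def mask(im,lo,hi,lo2=None,hi2=None):
    h=cv2.cvtColor(im,cv2.COLOR_RGB2HSV);m=cv2.inRange(h,lo,hi)
    if lo2:m|=cv2.inRange(h,lo2,hi2)
    return m
def blobs(m,n=4):
    c,_=cv2.findContours(m,cv2.RETR_EXTERNAL,cv2.CHAIN_APPROX_NONE);return sorted(c,key=cv2.contourArea)[::-1][:n]
E
python3 - <<'E'
from con import *
s=sensors.sense();print(s['tcp_pos'],np.round(s['q'],2));go([.47,-.262,.22],rt(-.174,0))
m=cams.camera_model('wrist');im=cams.snapshot('wrist');cv2.imwrite('pics/w8.png',im[:,:,::-1]);np.save('m8.npy',m,allow_pickle=True)
print('pin pred',proj(m,np.array([.476,-.263,.088])))
for n,a in(('red',((0,140,60),(8,255,255),(172,140,60),(180,255,255))),('yel',((20,120,60),(35,255,255)))):
    for c in blobs(mask(im,*a)):
        if cv2.contourArea(c)<100:continue
        print(n,cv2.contourArea(c),cv2.boundingRect(c),np.round(cv2.minAreaRect(c)[0],1),cv2.approxPolyDP(c,6,True)[:,0].tolist())
E
```

```text
[ 0.46935266 -0.25213087  0.21991853] [-0.7   0.42  1.68  0.    1.05 -2.1 ]
t 18.05 shift [ 0.03 -0.39  0.  ] turn [-0. -0. -0.]
pin pred [311.71605829 243.82402563]
red 2670.0 (291, 237, 40, 84) [310.5 278.5] [[295, 237], [291, 318], [330, 320], [327, 239]]
red 835.5 (205, 225, 34, 35) [221.5 242. ] [[207, 232], [207, 251], [232, 258], [236, 232], [226, 225]]
red 115.5 (296, 229, 32, 5) [311.5 231. ] [[296, 233], [327, 233]]
yel 998.0 (285, 220, 55, 89) [312. 264.] [[285, 220], [285, 235], [326, 227], [339, 239], [330, 249], [331, 306], [338, 308], [339, 221]]
yel 719.5 (205, 214, 49, 45) [232.1 232.3] [[211, 219], [205, 230], [237, 230], [234, 258], [250, 249], [246, 222], [229, 214]]
yel 362.0 (285, 246, 9, 62) [289.1 276.5] [[285, 246], [292, 307], [292, 249]]
```

Run:
```python
from con import *
m=np.load('m8.npy',allow_pickle=True).item();b=cv2.imread('pics/w8.png')
F=plane(m,(311,237.5),.096);Bk=plane(m,(310.5,319.5),.096);print('front',F,'back',Bk,np.linalg.norm(F-Bk),'yaw',np.arctan2((Bk-F)[1],(Bk-F)[0]))
for u in[(295,237),(327,239),(291,318),(330,320)]:print(plane(m,u,.096).round(4))
print('plate',[plane(m,u,.056).round(4).tolist() for u in[(285,220),(339,221)]])
c=plane(m,(221.5,242),.081);print('button',c)
g=cv2.cvtColor(b,cv2.COLOR_BGR2GRAY)
for r in range(226,250,2):print(r,' '.join('%3d'%v for v in g[r,276:350:3]))
```

```text
front [ 0.46870416 -0.26198455  0.096     ] back [ 0.53955271 -0.27544294  0.096     ] 0.07211550140730356 yaw -0.187723269392642
[ 0.4661 -0.2745  0.096 ]
[ 0.4721 -0.2496  0.096 ]
[ 0.5353 -0.2916  0.096 ]
[ 0.5429 -0.2591  0.096 ]
plate [[0.458, -0.2854, 0.056], [0.4674, -0.2373, 0.056]]
button [ 0.46308271 -0.3385787   0.081     ]
226  28  28  24  83 121 134 133 134 134 134 134 135 134 134 136 136 135 134 133 132 115  89  23  26  24
228  26  28  28  84 123 134 115 100  99  99  98  98  98  99  98  98 100 115 132 134 115  87  25  25  23
230  28  29  24  86 122 135 109  78  47  43  49  50  49  47  46  49  49  87 123 134 114  67  27  22  23
232  27  24  25  85 122 123 109  42  48  45  43  46  46  43  43  42  48  73 114 134 116  68  25  26  25
234  24  25  23  85 124 136 122 108 107 106 107 108 106 107 102 102 101 100 114 134 107  69  25  23  26
236  22  26  27  74 128 121 116 117 117 119 119 119 120 119 119 119 118 132 129 126 110  69  24  26  21
238  26  27  21  88 133 120  94  50  50  54  52  52  57  51  54  53  54 107 124 130  97  68  27  21  27
240  29  26  19 105 134 125 108  60  58  60  61  59  58  60  61  62  58  94 120 131  95  72  24  24  22
242  24  27  21  99 129 124 100  55  59  63  57  60  58  59  59  55  56 107 128 124  92  60  24  25  25
244  25  25  24  70 115 116  93  62  59  59  60  59  60  59  58  61  59 101 115 123  83  71  24  26  23
246  25  28  27  72  96 105  92  60  56  58  61  58  59  59  59  58  58  91 100 122 100  69  24  24  23
248  25  28  24  69 108 104  87  64  62  62  61  56  59  60  63  60  58  81 115 127 110  46  24  26  26
```

{"op": "move_arm", "data": {
  "targets": [
    {"dx": 0.04,"dy": -0.2,"dz": -0.4,"rx": 0,"ry": 0,"rz": 0},
    {"dx": 0.04,"dy": -0.21,"dz": -0.7,"rx": 0,"ry": 0,"rz": -0.01},
    {"dx": 0,"dy": 0,"dz": -0.8,"rx": 0,"ry": 0,"rz": 0},
    {"dx": 0,"dy": 0,"dz": -0.8,"rx": 0,"ry": 0,"rz": 0},
    {"dx": 0,"dy": 0,"dz": -0.8,"rx": 0,"ry": 0,"rz": 0},
    {"dx": 0,"dy": 0,"dz": -0.8,"rx": 0,"ry": 0,"rz": 0},
    {"dx": 0,"dy": 0,"dz": -0.8,"rx": 0,"ry": 0,"rz": 0},
    {"dx": 0,"dy": 0,"dz": -0.5,"rx": 0,"ry": 0,"rz": 0},
    {"dx": 0,"dy": 0,"dz": -0.28,"rx": 0,"ry": 0,"rz": 0},
    {"dx": 0,"dy": 0,"dz": 0,"rx": 0,"ry": 0,"rz": 0}
  ]
}}

```text
t: 19.35
tcp_pos: [0.471, -0.2615, 0.0729]
tool_rot: [0.089, 0.996, 0.001, -0.0]
force: [0.2, 0.3, 0.3]
finger_gap: 0.682
gripper_force: 0.0
```

{"op": "move_arm", "data": {
  "targets": [
    {"dx": 0,"dy": 0,"dz": 0,"rx": 0,"ry": 0,"rz": 0},
    {"dx": 0,"dy": 0,"dz": 0,"rx": 0,"ry": 0,"rz": 0},
    {"dx": 0,"dy": 0,"dz": 0,"rx": 0,"ry": 0,"rz": 0},
    {"dx": 0,"dy": 0,"dz": 0,"rx": 0,"ry": 0,"rz": 0},
    {"dx": 0,"dy": 0,"dz": 0,"rx": 0,"ry": 0,"rz": 0},
    {"dx": 0,"dy": 0,"dz": 0,"rx": 0,"ry": 0,"rz": 0},
    {"dx": 0,"dy": 0,"dz": 0,"rx": 0,"ry": 0,"rz": 0},
    {"dx": 0,"dy": 0,"dz": 0,"rx": 0,"ry": 0,"rz": 0},
    {"dx": 0,"dy": 0,"dz": 0,"rx": 0,"ry": 0,"rz": 0},
    {"dx": 0,"dy": 0,"dz": 0,"rx": 0,"ry": 0,"rz": 0}
  ],
  "claw": 0,
  "newtons": 25
}}

```text
t: 20.6
tcp_pos: [0.4714, -0.2612, 0.074]
tool_rot: [0.089, 0.996, 0.001, 0.001]
force: [1.5, 6.0, 6.4]
finger_gap: 0.462
gripper_force: 24.9
```

Run:
```python
from con import *
s=sensors.sense();p=np.array(s['tcp_pos']);print(np.round(s['force'],1))
# tcp path: pin centre rotating about hinge in console frame
c=-.18;d=np.array([np.cos(c),np.sin(c)]);r=np.hypot(70,25);a0=np.arctan2(25,-70);o=p.copy();N=24;A=1.6
for i in range(1,N+1):
    a=a0-A*i/N;dx=(r*np.cos(a)+70)/1e3;dz=(r*np.sin(a)-25)/1e3
    t=o+np.r_[d*dx,dz];print(i,((t-p)/.025).round(2));p=t
im=cams.snapshot('wrist');cv2.imwrite('pics/w9.png',im[200:480,100:540,::-1])
```

```text
[1.5 6.  6.4]
1 [ 0.07 -0.01  0.18]
2 [ 0.08 -0.02  0.18]
3 [ 0.1  -0.02  0.17]
4 [ 0.11 -0.02  0.17]
5 [ 0.12 -0.02  0.16]
6 [ 0.13 -0.02  0.15]
7 [ 0.14 -0.02  0.14]
8 [ 0.15 -0.03  0.13]
9 [ 0.15 -0.03  0.12]
10 [ 0.16 -0.03  0.11]
11 [ 0.17 -0.03  0.1 ]
12 [ 0.17 -0.03  0.09]
13 [ 0.18 -0.03  0.08]
14 [ 0.18 -0.03  0.06]
15 [ 0.19 -0.03  0.05]
16 [ 0.19 -0.03  0.04]
17 [ 0.19 -0.04  0.03]
18 [ 0.19 -0.04  0.01]
19 [ 0.19 -0.04 -0.  ]
20 [ 0.19 -0.04 -0.01]
21 [ 0.19 -0.04 -0.03]
22 [ 0.19 -0.03 -0.04]
23 [ 0.19 -0.03 -0.05]
24 [ 0.18 -0.03 -0.07]
```

View pics/w9.png

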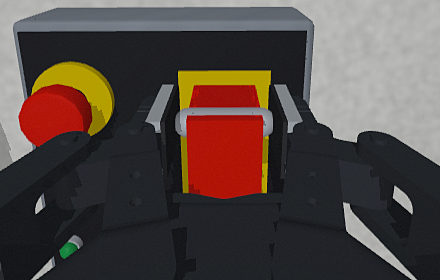

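The pin is held between the pads, with the cover visible below and a grip force of 25 N. Now I'll swing the cover up along its arc.

{"op": "move_arm", "data": {
  "targets": [
    {"dx": 0.15,"dy": -0.03,"dz": 0.36,"rx": 0,"ry": 0,"rz": 0},
    {"dx": 0.21,"dy": -0.04,"dz": 0.34,"rx": 0,"ry": 0,"rz": 0},
    {"dx": 0.25,"dy": -0.04,"dz": 0.31,"rx": 0,"ry": 0,"rz": 0},
    {"dx": 0.29,"dy": -0.05,"dz": 0.27,"rx": 0,"ry": 0,"rz": 0},
    {"dx": 0.31,"dy": -0.06,"dz": 0.23,"rx": 0,"ry": 0,"rz": 0},
    {"dx": 0.34,"dy": -0.06,"dz": 0.19,"rx": 0,"ry": 0,"rz": 0},
    {"dx": 0.36,"dy": -0.06,"dz": 0.14,"rx": 0,"ry": 0,"rz": 0},
    {"dx": 0.38,"dy": -0.06,"dz": 0.09,"rx": 0,"ry": 0,"rz": 0},
    {"dx": 0.38,"dy": -0.08,"dz": 0.04,"rx": 0,"ry": 0,"rz": 0},
    {"dx": 0.38,"dy": -0.08,"dz": -0.01,"rx": 0,"ry": 0,"rz": 0}
  ]
}}

```text
t: 21.9
tcp_pos: [0.5475, -0.2748, 0.1231]
tool_rot: [0.089, 0.996, 0.002, -0.0]
force: [0.2, 6.5, 0.8]
finger_gap: 0.462
gripper_force: 26.0
```

{"op": "move_arm", "data": {
  "targets": [
    {"dx": 0.38,"dy": -0.07,"dz": -0.07,"rx": 0,"ry": 0,"rz": 0},
    {"dx": 0.37,"dy": -0.06,"dz": -0.12,"rx": 0,"ry": 0,"rz": 0},
    {"dx": 0,"dy": 0,"dz": 0,"rx": 0,"ry": 0,"rz": 0},
    {"dx": 0,"dy": 0,"dz": 0,"rx": 0,"ry": 0,"rz": 0},
    {"dx": 0,"dy": 0,"dz": 0,"rx": 0,"ry": 0,"rz": 0},
    {"dx": 0,"dy": 0,"dz": 0,"rx": 0,"ry": 0,"rz": 0},
    {"dx": 0,"dy": 0,"dz": 0,"rx": 0,"ry": 0,"rz": 0},
    {"dx": 0,"dy": 0,"dz": 0,"rx": 0,"ry": 0,"rz": 0},
    {"dx": 0,"dy": 0,"dz": 0,"rx": 0,"ry": 0,"rz": 0},
    {"dx": 0,"dy": 0,"dz": 0,"rx": 0,"ry": 0,"rz": 0}
  ]
}}

```text
t: 23.15
tcp_pos: [0.5672, -0.2783, 0.1186]
tool_rot: [0.089, 0.996, 0.001, 0.001]
force: [1.9, 6.2, 2.7]
finger_gap: 0.461
gripper_force: 26.6
```

{"op": "move_arm", "data": {
  "targets": [
    {"dx": 0,"dy": 0,"dz": 0,"rx": 0,"ry": 0,"rz": 0},
    {"dx": 0,"dy": 0,"dz": 0,"rx": 0,"ry": 0,"rz": 0},
    {"dx": 0,"dy": 0,"dz": 0,"rx": 0,"ry": 0,"rz": 0},
    {"dx": 0,"dy": 0,"dz": 0.5,"rx": 0,"ry": 0,"rz": 0},
    {"dx": 0,"dy": 0,"dz": 1,"rx": 0,"ry": 0,"rz": 0},
    {"dx": 0,"dy": 0,"dz": 1,"rx": 0,"ry": 0,"rz": 0},
    {"dx": 0,"dy": 0,"dz": 0.2,"rx": 0,"ry": 0,"rz": 0},
    {"dx": -0.8,"dy": 0.15,"dz": 0,"rx": 0,"ry": 0,"rz": 0},
    {"dx": -0.9,"dy": 0.15,"dz": 0,"rx": 0,"ry": 0,"rz": 0},
    {"dx": -0.9,"dy": 0.15,"dz": 0,"rx": 0,"ry": 0,"rz": 0}
  ],
  "claw": 68
}}

```text
t: 24.4
tcp_pos: [0.5, -0.2676, 0.1844]
tool_rot: [0.089, 0.996, 0.001, -0.0]
force: [-0.8, -0.2, -0.9]
finger_gap: 0.681
gripper_force: 0.0
```

{"op": "move_arm", "data": {
  "targets": [
    {"dx": -0.9,"dy": 0.15,"dz": 0,"rx": 0,"ry": 0,"rz": 0},
    {"dx": -0.57,"dy": 0.12,"dz": 0,"rx": 0,"ry": 0,"rz": 0},
    {"dx": 0,"dy": 0,"dz": -0.6,"rx": 0,"ry": 0,"rz": 0},
    {"dx": 0,"dy": 0,"dz": -0.8,"rx": 0,"ry": 0,"rz": 0},
    {"dx": 0,"dy": 0,"dz": -0.8,"rx": 0,"ry": 0,"rz": 0},
    {"dx": 0,"dy": 0,"dz": -0.8,"rx": 0,"ry": 0,"rz": 0},
    {"dx": 0,"dy": 0,"dz": -0.8,"rx": 0,"ry": 0,"rz": 0},
    {"dx": 0,"dy": 0,"dz": -0.5,"rx": 0,"ry": 0,"rz": 0},
    {"dx": 0,"dy": 0,"dz": 0,"rx": 0,"ry": 0,"rz": 0},
    {"dx": 0,"dy": 0,"dz": 0,"rx": 0,"ry": 0,"rz": 0}
  ],
  "claw": 0
}}

```text
t: 25.65
tcp_pos: [0.4648, -0.2615, 0.0776]
tool_rot: [0.089, 0.996, 0.0, 0.001]
force: [-0.7, 0.4, 0.2]
finger_gap: 0.002
gripper_force: 0.0
```

Run:
```python
from con import *
d=np.array([.984,-.179]);s=sensors.sense();print(s['tcp_pos'],s['finger_gap'],np.round(s['force'],1))
p0=np.array([.4714,-.2612]);o=p0+d*.044
v=np.array(s['tcp_pos'])[:2]-o;print('console x of tool',v@d, 'side',v@[.179,.984])
m=cams.camera_model('wrist');im=cams.snapshot('wrist');cv2.imwrite('pics/w10.png',im[:,:,::-1]);
for x,n in((-.024,'off'),(-.004,'on')):print(n,proj(m,np.r_[o+d*x,.081]))
for c in blobs(mask(im,(0,140,40),(8,255,255),(172,140,40),(180,255,255))):
    print(cv2.contourArea(c),cv2.boundingRect(c))
```

```text
[ 0.46478329 -0.26148277  0.07763122] 0.0022999868746069927 [-0.7  0.4  0.2]
console x of tool -0.0504732974025754 side -0.001462638864732098
off [326.37740143 357.17701661]
on [326.17228097 394.16743276]
3386.5 (129, 294, 70, 66)
```

{"op": "move_arm", "data": {
  "targets": [
    {"dx": 0.16,"dy": 0.01,"dz": -0.08,"rx": 0,"ry": 0,"rz": 0},
    {"dx": 0.16,"dy": 0,"dz": 0,"rx": 0,"ry": 0,"rz": 0},
    {"dx": 0.16,"dy": -0.03,"dz": 0,"rx": 0,"ry": 0,"rz": 0},
    {"dx": 0.16,"dy": -0.03,"dz": 0,"rx": 0,"ry": 0,"rz": 0},
    {"dx": 0.16,"dy": -0.03,"dz": 0,"rx": 0,"ry": 0,"rz": 0},
    {"dx": 0.16,"dy": -0.03,"dz": 0,"rx": 0,"ry": 0,"rz": 0},
    {"dx": 0.16,"dy": -0.03,"dz": 0,"rx": 0,"ry": 0,"rz": 0},
    {"dx": 0,"dy": 0,"dz": 0,"rx": 0,"ry": 0,"rz": 0},
    {"dx": 0,"dy": 0,"dz": 0,"rx": 0,"ry": 0,"rz": 0},
    {"dx": 0,"dy": 0,"dz": 0,"rx": 0,"ry": 0,"rz": 0}
  ]
}}

```text
t: 26.95
tcp_pos: [0.4927, -0.2649, 0.0755]
tool_rot: [0.089, 0.996, 0.0, 0.001]
force: [0.5, -0.2, -0.4]
finger_gap: -0.001
gripper_force: 0.0
```

{"op": "move_arm", "data": {
  "targets": [
    {"dx": 0.08,"dy": -0.01,"dz": 0,"rx": 0,"ry": 0,"rz": 0},
    {"dx": 0.08,"dy": -0.01,"dz": 0,"rx": 0,"ry": 0,"rz": 0},
    {"dx": 0,"dy": 0,"dz": 0,"rx": 0,"ry": 0,"rz": 0},
    {"dx": 0,"dy": 0,"dz": 0,"rx": 0,"ry": 0,"rz": 0},
    {"dx": 0,"dy": 0,"dz": 0,"rx": 0,"ry": 0,"rz": 0},
    {"dx": 0,"dy": 0,"dz": 0,"rx": 0,"ry": 0,"rz": 0},
    {"dx": 0,"dy": 0,"dz": 0,"rx": 0,"ry": 0,"rz": 0},
    {"dx": 0,"dy": 0,"dz": 0,"rx": 0,"ry": 0,"rz": 0},
    {"dx": 0,"dy": 0,"dz": 0,"rx": 0,"ry": 0,"rz": 0},
    {"dx": 0,"dy": 0,"dz": 0,"rx": 0,"ry": 0,"rz": 0}
  ]
}}

```text
t: 28.2
tcp_pos: [0.4962, -0.2651, 0.0754]
tool_rot: [0.089, 0.996, 0.001, 0.0]
force: [-2.3, 0.1, -0.4]
finger_gap: 0.001
gripper_force: 0.7
```

{"op": "move_arm", "data": {
  "targets": [
    {"dx": 0.08,"dy": -0.01,"dz": 0,"rx": 0,"ry": 0,"rz": 0},
    {"dx": 0.08,"dy": -0.01,"dz": 0,"rx": 0,"ry": 0,"rz": 0},
    {"dx": 0,"dy": 0,"dz": 0,"rx": 0,"ry": 0,"rz": 0},
    {"dx": 0,"dy": 0,"dz": 0,"rx": 0,"ry": 0,"rz": 0},
    {"dx": 0,"dy": 0,"dz": 0,"rx": 0,"ry": 0,"rz": 0},
    {"dx": 0,"dy": 0,"dz": 0,"rx": 0,"ry": 0,"rz": 0},
    {"dx": 0,"dy": 0,"dz": 0,"rx": 0,"ry": 0,"rz": 0},
    {"dx": 0,"dy": 0,"dz": 0,"rx": 0,"ry": 0,"rz": 0},
    {"dx": 0,"dy": 0,"dz": 0,"rx": 0,"ry": 0,"rz": 0},
    {"dx": 0,"dy": 0,"dz": 0,"rx": 0,"ry": 0,"rz": 0}
  ]
}}

```text
t: 29.45
tcp_pos: [0.4978, -0.2651, 0.0752]
tool_rot: [0.088, 0.996, 0.001, -0.003]
force: [-8.0, -1.2, 2.4]
finger_gap: -0.002
gripper_force: 3.7
```

{"op": "move_arm", "data": {
  "targets": [
    {"dx": -0.3,"dy": 0.05,"dz": 0,"rx": 0,"ry": 0,"rz": 0},
    {"dx": -0.5,"dy": 0.09,"dz": 0.2,"rx": 0,"ry": 0,"rz": 0},
    {"dx": -0.5,"dy": 0.05,"dz": 0.8,"rx": 0,"ry": 0,"rz": 0},
    {"dx": 0,"dy": 0,"dz": 1,"rx": 0,"ry": 0,"rz": 0},
    {"dx": 0,"dy": 0,"dz": 1,"rx": 0,"ry": 0,"rz": 0},
    {"dx": 0,"dy": 0,"dz": 1,"rx": 0,"ry": 0,"rz": 0},
    {"dx": 0,"dy": 0,"dz": 1,"rx": 0,"ry": 0,"rz": 0},
    {"dx": 0,"dy": 0,"dz": 0.4,"rx": 0,"ry": 0,"rz": 0},
    {"dx": 0,"dy": 0,"dz": 0,"rx": 0,"ry": 0,"rz": 0},
    {"dx": 0,"dy": 0,"dz": 0,"rx": 0,"ry": 0,"rz": 0}
  ]
}}

```text
t: 30.7
tcp_pos: [0.4672, -0.2604, 0.2095]
tool_rot: [0.089, 0.996, 0.001, -0.0]
force: [-0.2, -0.0, 0.0]
finger_gap: -0.001
gripper_force: 0.0
```

Run:
```python
from con import *
d=np.array([.984,-.179]);s=sensors.sense();print(s['tcp_pos'])
o=np.array([.4714,-.2612])+d*.044
m=cams.camera_model('wrist');im=cams.snapshot('wrist');cv2.imwrite('pics/w11.png',im[:,:,::-1]);g=cv2.cvtColor(im,cv2.COLOR_RGB2HSV)
for x,n in((-.024,'off'),(-.004,'on')):print(n,proj(m,np.r_[o+d*x,.081]))
u=proj(m,np.r_[o+d*-.014,.081]).astype(int)
print('cols',list(range(u[0]-21,u[0]+22,3)))
for r in range(u[1]-32,u[1]+30,3):print(r,' '.join('%3d/%3d'%(g[r,c,1],g[r,c,2]) for c in range(u[0]-21,u[0]+22,3)))
for c in blobs(mask(im,(0,140,40),(8,255,255),(172,140,40),(180,255,255))):print(cv2.contourArea(c),cv2.boundingRect(c))
```

```text
[ 0.46724723 -0.26043533  0.20954486]
off [322.98716362 263.31719601]
on [322.93623289 285.84151666]
cols [301, 304, 307, 310, 313, 316, 319, 322, 325, 328, 331, 334, 337, 340, 343]
242 255/162 255/162 255/162 255/162 255/163 255/162 255/161 255/162 255/161 255/162 255/162 255/162 255/162 255/161 255/162
245 255/162 255/161 255/161 255/161 255/162 255/162 255/160 255/161 255/162 255/162 255/162 255/162 255/161 255/161 255/162
248 255/163 255/161 255/162 255/162 255/161 255/161 255/162 255/162 255/162 255/162 255/161 255/161 255/161 255/161 255/162
251 255/161 255/162 255/161 255/162 255/162 255/162 255/162 255/162 255/161 255/162 255/162 255/162 255/162 255/161 255/161
254 255/162 255/161 255/162 255/162 255/162 255/161 255/161 255/162 255/162 255/161 255/161 255/161 255/162 255/162 255/161
257 255/162 255/161 255/162 255/162 255/162 255/161 255/163 255/163 255/162 255/162 255/161 255/162 255/161 255/162 255/162
260 255/161 255/161 255/161 255/162 255/161 255/161 255/165 140/153 142/153 255/165 255/162 255/161 255/162 255/162 255/162
263 255/162 255/163 255/162 255/161 255/162 255/16
[... 1077 characters left out ...]
 255/162 255/167  19/120  21/119  17/120  21/135  34/ 30  31/ 25  21/136  19/119  21/120  21/121 255/167 255/162
293 255/161 255/160 115/135  21/119  21/120  21/120  19/136  27/ 28  18/ 28  21/134  19/120  19/119  19/120 114/134 255/160
296  80/ 35  75/ 34  24/116  21/120  19/120  21/121  20/137  36/ 28  35/ 29  21/136  21/120  19/120  19/119  26/116  66/ 35
299  58/ 35  54/ 33  17/132  19/119  17/119  19/119  21/107  46/ 28  18/ 28  22/105  19/119  21/120  23/121  17/132  51/ 35
302  40/ 32  64/ 32  20/128  21/120  19/121  19/120  19/106  43/ 30  18/ 28  19/105  19/119  19/120  19/120  22/130  39/ 13
974.0 (214, 229, 37, 37)
55.0 (318, 388, 12, 7)
18.5 (319, 376, 10, 4)
0.0 (613, 250, 1, 1)
```

Run:
```python
from con import *
d=np.array([.984,-.179]);o=np.array([.4714,-.2612])+d*.044
m=cams.camera_model('wrist');b=cv2.imread('pics/w11.png');h=cv2.cvtColor(b,cv2.COLOR_BGR2HSV)
print('base',proj(m,np.r_[o+d*-.014,.057]),'cam',ray(m,(320,240))[0])
for a in(0,.2,.4,.6,.8):
    t=a-.4;print(a,proj(m,np.r_[o+d*(-.014+.026*np.sin(t)),.057+.026*np.cos(t)]).round(1))
y=mask(b[:,:,::-1],(20,120,60),(35,255,255))
for c in blobs(y,3):print(cv2.contourArea(c),cv2.boundingRect(c))
bx=[plane(m,(322,r),.056) for r in (225,)]
# column 300 profile for plate front edge
col=np.where(y[:,305]>0)[0];print('plate rows',col.min(),col.max(),[((plane(m,(305,r),.056)[:2]-o)@d).round(4) for r in(col.min(),col.max())])
# side camera check of cover
ms=cams.camera_model('side');a=cams.snapshot('side');cv2.imwrite('pics/s11.png',a[:,:,::-1])
for c in blobs(mask(a,(0,140,60),(8,255,255),(172,140,60),(180,255,255)),4):
    if cv2.contourArea(c)>20:print('red side',cv2.contourArea(c),cv2.boundingRect(c))
```

```text
base [322.90240317 265.70257791] cam [ 0.40363701 -0.24933305  0.35191978]
0 [323.  263.3]
0.2 [322.9 269.6]
0.4 [322.9 275.7]
0.6 [322.9 281.3]
0.8 [322.9 286.1]
2797.0 (298, 224, 52, 71)
614.0 (215, 219, 46, 45)
57.0 (214, 109, 14, 8)
plate rows 224 294 [np.float64(-0.0522), np.float64(0.014)]
red side 244.0 (353, 291, 15, 25)
red side 242.0 (177, 448, 72, 32)
red side 95.0 (379, 88, 24, 14)
red side 95.0 (322, 328, 13, 12)
```

The blob at row 268 matches the toggle's base nut (predicted row 266). The lever runs from it towards the hinge and disappears behind the shut fingers. I'll open them and check for the ball.

{"op": "move_arm", "data": {
  "targets": [
    {"dx": 0,"dy": 0,"dz": 0,"rx": 0,"ry": 0,"rz": 0},
    {"dx": 0,"dy": 0,"dz": 0,"rx": 0,"ry": 0,"rz": 0},
    {"dx": 0,"dy": 0,"dz": 0,"rx": 0,"ry": 0,"rz": 0},
    {"dx": 0,"dy": 0,"dz": 0,"rx": 0,"ry": 0,"rz": 0},
    {"dx": 0,"dy": 0,"dz": 0,"rx": 0,"ry": 0,"rz": 0},
    {"dx": 0,"dy": 0,"dz": 0,"rx": 0,"ry": 0,"rz": 0},
    {"dx": 0,"dy": 0,"dz": 0,"rx": 0,"ry": 0,"rz": 0},
    {"dx": 0,"dy": 0,"dz": 0,"rx": 0,"ry": 0,"rz": 0},
    {"dx": 0,"dy": 0,"dz": 0,"rx": 0,"ry": 0,"rz": 0},
    {"dx": 0,"dy": 0,"dz": 0,"rx": 0,"ry": 0,"rz": 0}
  ],
  "claw": 68
}}

```text
t: 32.05
tcp_pos: [0.4678, -0.2609, 0.2104]
tool_rot: [0.089, 0.996, 0.001, 0.0]
force: [0.7, 1.1, -0.2]
finger_gap: 0.674
gripper_force: 0.0
```

Run:
```python
from con import *
im=cams.snapshot('wrist');cv2.imwrite('pics/w12.png',im[:,:,::-1]);g=cv2.cvtColor(im,cv2.COLOR_RGB2HSV)
for r in range(256,310,3):print(r,' '.join('%3d/%3d'%(g[r,c,1],g[r,c,2]) for c in range(302,347,3)))
```

```text
256 255/163 255/163 255/164 255/163 255/163 255/164 255/162 255/164 255/163 255/163 255/163 255/163 255/163 255/163 255/163
259 255/162 255/164 255/163 255/164 255/163 255/163 223/159  95/143  97/142 255/166 255/164 255/163 255/163 255/163 255/163
262 255/163 255/163 255/163 255/163 255/164 134/143  24/147  18/143  17/146  35/155 255/169 255/162 255/164 255/163 255/164
265 255/163 255/164 255/162 255/163 255/164  33/161  19/144  18/145  19/147  18/144  70/150 255/163 255/164 255/163 255/164
268 255/164 255/163 255/164 255/163 255/165  23/153  18/140  18/140  21/133  16/143  51/160 255/163 255/163 255/163 255/162
271 255/163 255/163 255/163 255/164 255/163  38/161  19/122  20/139  19/133  19/137  41/156 255/165 255/163 255/163 255/163
274 255/162 255/163 255/163 255/163 255/164 255/159  30/129  18/139  23/134  26/107 255/172 255/163 255/164 255/164 255/163
277 255/165 255/163 255/163 255/164 255/163 255/167  62/148  17/138  19/134 230/104 255/166 255/163 255/164 255/164 255/163
280 255/163 255/164 255/163 255/163 255/163 255/164  67/137  17/138  21/134 211/110 255/164 255/163 255/163 
[... 431 characters left out ...]
 255/164  21/121  21/134  24/130  78/ 92 255/166 255/162 255/163 255/163 255/163
295 255/164 255/163 255/163 255/164 255/163 255/164 255/165 228/112 255/128 255/125 255/170 255/163 255/163 255/162 255/163
298 255/164 255/163 255/163 255/163 255/162 255/164 255/163 255/160 255/124 255/124 255/171 255/163 255/163 255/163 255/163
301 255/164 255/167 255/165 255/162 255/163 255/163 255/164 255/122 255/124 255/124 255/118 255/164 255/162 255/168 255/167
304 255/167 120/ 66  33/ 62 255/163 255/164 255/163 255/163 255/119 255/123 255/124 255/120 255/165 255/165 128/ 68 149/ 72
307 255/171  62/ 62 105/ 73 126/140 144/133  48/121  48/121  22/104  70/ 88  25/103  30/112  53/126 107/129  95/ 62  88/ 67
```

The ball is at about row 288, and the prediction for on was 286, so the toggle is fully over. Now I'll re-grip the pin.

{"op": "move_arm", "data": {
  "targets": [
    {"dx": 0.8,"dy": -0.14,"dz": 0,"rx": 0,"ry": 0,"rz": 0},
    {"dx": 0.8,"dy": -0.14,"dz": 0,"rx": 0,"ry": 0,"rz": 0},
    {"dx": 0.8,"dy": -0.14,"dz": 0,"rx": 0,"ry": 0,"rz": 0},
    {"dx": 0.8,"dy": -0.14,"dz": 0,"rx": 0,"ry": 0,"rz": 0},
    {"dx": 0.78,"dy": -0.14,"dz": -0.2,"rx": 0,"ry": 0,"rz": 0},
    {"dx": 0,"dy": 0,"dz": -0.8,"rx": 0,"ry": 0,"rz": 0},
    {"dx": 0,"dy": 0,"dz": -0.8,"rx": 0,"ry": 0,"rz": 0},
    {"dx": 0,"dy": 0,"dz": -0.8,"rx": 0,"ry": 0,"rz": 0},
    {"dx": 0,"dy": 0,"dz": -0.7,"rx": 0,"ry": 0,"rz": 0},
    {"dx": 0,"dy": 0,"dz": -0.36,"rx": 0,"ry": 0,"rz": 0}
  ]
}}

```text
t: 33.35
tcp_pos: [0.5669, -0.2781, 0.1177]
tool_rot: [0.089, 0.996, 0.001, -0.001]
force: [-0.9, -0.3, 0.9]
finger_gap: 0.682
gripper_force: 0.0
```

{"op": "move_arm", "data": {
  "targets": [
    {"dx": 0,"dy": 0,"dz": 0,"rx": 0,"ry": 0,"rz": 0},
    {"dx": 0,"dy": 0,"dz": 0,"rx": 0,"ry": 0,"rz": 0},
    {"dx": 0,"dy": 0,"dz": 0,"rx": 0,"ry": 0,"rz": 0},
    {"dx": 0,"dy": 0,"dz": 0,"rx": 0,"ry": 0,"rz": 0},
    {"dx": 0,"dy": 0,"dz": 0,"rx": 0,"ry": 0,"rz": 0},
    {"dx": 0,"dy": 0,"dz": 0,"rx": 0,"ry": 0,"rz": 0},
    {"dx": 0,"dy": 0,"dz": 0,"rx": 0,"ry": 0,"rz": 0},
    {"dx": 0,"dy": 0,"dz": 0,"rx": 0,"ry": 0,"rz": 0},
    {"dx": 0,"dy": 0,"dz": 0,"rx": 0,"ry": 0,"rz": 0},
    {"dx": 0,"dy": 0,"dz": 0,"rx": 0,"ry": 0,"rz": 0}
  ],
  "claw": 0,
  "newtons": 25
}}

```text
t: 34.6
tcp_pos: [0.5671, -0.2781, 0.1187]
tool_rot: [0.089, 0.996, 0.001, -0.0]
force: [-0.4, 3.0, -4.8]
finger_gap: 0.46
gripper_force: 25.8
```

Gripped. Now the reverse arc.

{"op": "move_arm", "data": {
  "targets": [
    {"dx": -0.37,"dy": 0.06,"dz": 0.12,"rx": 0,"ry": 0,"rz": 0},
    {"dx": -0.38,"dy": 0.07,"dz": 0.07,"rx": 0,"ry": 0,"rz": 0},
    {"dx": -0.38,"dy": 0.08,"dz": 0.01,"rx": 0,"ry": 0,"rz": 0},
    {"dx": -0.38,"dy": 0.08,"dz": -0.04,"rx": 0,"ry": 0,"rz": 0},
    {"dx": -0.38,"dy": 0.06,"dz": -0.09,"rx": 0,"ry": 0,"rz": 0},
    {"dx": -0.36,"dy": 0.06,"dz": -0.14,"rx": 0,"ry": 0,"rz": 0},
    {"dx": -0.34,"dy": 0.06,"dz": -0.19,"rx": 0,"ry": 0,"rz": 0},
    {"dx": -0.31,"dy": 0.06,"dz": -0.23,"rx": 0,"ry": 0,"rz": 0},
    {"dx": -0.29,"dy": 0.05,"dz": -0.27,"rx": 0,"ry": 0,"rz": 0},
    {"dx": -0.25,"dy": 0.04,"dz": -0.31,"rx": 0,"ry": 0,"rz": 0}
  ]
}}

```text
t: 35.85
tcp_pos: [0.4815, -0.2631, 0.0942]
tool_rot: [0.089, 0.996, -0.0, 0.001]
force: [1.7, 5.8, 1.5]
finger_gap: 0.46
gripper_force: 27.2
```

{"op": "move_arm", "data": {
  "targets": [
    {"dx": -0.21,"dy": 0.04,"dz": -0.34,"rx": 0,"ry": 0,"rz": 0},
    {"dx": -0.15,"dy": 0.03,"dz": -0.36,"rx": 0,"ry": 0,"rz": 0},
    {"dx": 0,"dy": 0,"dz": 0,"rx": 0,"ry": 0,"rz": 0},
    {"dx": 0,"dy": 0,"dz": 0,"rx": 0,"ry": 0,"rz": 0},
    {"dx": 0,"dy": 0,"dz": 0,"rx": 0,"ry": 0,"rz": 0},
    {"dx": 0,"dy": 0,"dz": 0,"rx": 0,"ry": 0,"rz": 0},
    {"dx": 0,"dy": 0,"dz": 0,"rx": 0,"ry": 0,"rz": 0},
    {"dx": 0,"dy": 0,"dz": 0,"rx": 0,"ry": 0,"rz": 0},
    {"dx": 0,"dy": 0,"dz": 0,"rx": 0,"ry": 0,"rz": 0},
    {"dx": 0,"dy": 0,"dz": 0,"rx": 0,"ry": 0,"rz": 0}
  ]
}}

```text
t: 37.1
tcp_pos: [0.4721, -0.2614, 0.0764]
tool_rot: [0.089, 0.996, 0.0, 0.0]
force: [-0.7, 5.3, 0.8]
finger_gap: 0.458
gripper_force: 27.3
```

{"op": "move_arm", "data": {
  "targets": [
    {"dx": -0.02,"dy": 0,"dz": -0.06,"rx": 0,"ry": 0,"rz": 0},
    {"dx": 0,"dy": 0,"dz": -0.06,"rx": 0,"ry": 0,"rz": 0},
    {"dx": 0,"dy": 0,"dz": -0.04,"rx": 0,"ry": 0,"rz": 0},
    {"dx": 0,"dy": 0,"dz": 0,"rx": 0,"ry": 0,"rz": 0},
    {"dx": 0,"dy": 0,"dz": 0,"rx": 0,"ry": 0,"rz": 0},
    {"dx": 0,"dy": 0,"dz": 0,"rx": 0,"ry": 0,"rz": 0},
    {"dx": 0,"dy": 0,"dz": 0,"rx": 0,"ry": 0,"rz": 0},
    {"dx": 0,"dy": 0,"dz": 0,"rx": 0,"ry": 0,"rz": 0},
    {"dx": 0,"dy": 0,"dz": 0,"rx": 0,"ry": 0,"rz": 0},
    {"dx": 0,"dy": 0,"dz": 0,"rx": 0,"ry": 0,"rz": 0}
  ]
}}

```text
t: 38.35
tcp_pos: [0.4719, -0.2615, 0.0753]
tool_rot: [0.088, 0.996, -0.0, 0.001]
force: [-4.8, 7.8, 20.8]
finger_gap: 0.465
gripper_force: 28.3
```

{"op": "move_arm", "data": {
  "targets": [
    {"dx": 0,"dy": 0,"dz": 0,"rx": 0,"ry": 0,"rz": 0},
    {"dx": 0,"dy": 0,"dz": 0,"rx": 0,"ry": 0,"rz": 0},
    {"dx": 0,"dy": 0,"dz": 0,"rx": 0,"ry": 0,"rz": 0},
    {"dx": 0,"dy": 0,"dz": 0,"rx": 0,"ry": 0,"rz": 0},
    {"dx": 0,"dy": 0,"dz": 0.5,"rx": 0,"ry": 0,"rz": 0},
    {"dx": 0,"dy": 0,"dz": 1,"rx": 0,"ry": 0,"rz": 0},
    {"dx": 0,"dy": 0,"dz": 1,"rx": 0,"ry": 0,"rz": 0},
    {"dx": -0.05,"dy": 0.15,"dz": 1,"rx": 0,"ry": 0,"rz": 0},
    {"dx": -0.05,"dy": 0.15,"dz": 1,"rx": 0,"ry": 0,"rz": 0},
    {"dx": 0,"dy": 0.08,"dz": 1,"rx": 0,"ry": 0,"rz": 0}
  ],
  "claw": 68
}}

```text
t: 39.6
tcp_pos: [0.4691, -0.2514, 0.2096]
tool_rot: [0.089, 0.996, 0.0, 0.0]
force: [-0.3, -0.7, -0.4]
finger_gap: 0.685
gripper_force: 0.0
```

{"op": "move_arm", "data": {
  "targets": [
    {"dx": 0,"dy": 0,"dz": 0.35,"rx": 0,"ry": 0,"rz": 0},
    {"dx": 0,"dy": 0,"dz": 0,"rx": 0,"ry": 0,"rz": 0},
    {"dx": 0,"dy": 0,"dz": 0,"rx": 0,"ry": 0,"rz": 0},
    {"dx": 0,"dy": 0,"dz": 0,"rx": 0,"ry": 0,"rz": 0},
    {"dx": 0,"dy": 0,"dz": 0,"rx": 0,"ry": 0,"rz": 0},
    {"dx": 0,"dy": 0,"dz": 0,"rx": 0,"ry": 0,"rz": 0},
    {"dx": 0,"dy": 0,"dz": 0,"rx": 0,"ry": 0,"rz": 0},
    {"dx": 0,"dy": 0,"dz": 0,"rx": 0,"ry": 0,"rz": 0},
    {"dx": 0,"dy": 0,"dz": 0,"rx": 0,"ry": 0,"rz": 0},
    {"dx": 0,"dy": 0,"dz": 0,"rx": 0,"ry": 0,"rz": 0}
  ]
}}

```text
t: 40.85
tcp_pos: [0.4693, -0.2517, 0.217]
tool_rot: [0.089, 0.996, 0.001, 0.0]
force: [-0.7, 0.2, 0.2]
finger_gap: 0.68
gripper_force: 0.0
```

Run:
```python
from con import *
s=sensors.sense();print(s['tcp_pos'],s['t'],np.round(s['force'],1))
m=cams.camera_model('wrist');im=cams.snapshot('wrist')
m8=np.load('m8.npy',allow_pickle=True).item()
red=((0,140,60),(8,255,255),(172,140,60),(180,255,255))
F=np.array([.4687,-.262,.096]);print('front edge pred',proj(m,F),'raised 2mm pred',proj(m,F+[0,0,.002]))
for c in blobs(mask(im,*red),3):print(cv2.contourArea(c),cv2.boundingRect(c),cv2.approxPolyDP(c,6,True)[:,0].tolist())
# side: cover and engraver before/after
a=cams.snapshot('side');cv2.imwrite('pics/s13.png',a[:,:,::-1]);a0=cv2.imread('pics/side0.png')[:,:,::-1]
for q in(a0,a):print([cv2.boundingRect(c)+(cv2.contourArea(c),) for c in blobs(mask(q[285:330,310:370],*red),2)])
df=(np.abs(a.astype(int)-a0).max(2)>40).astype(np.uint8)
for c in blobs(df,12):
    if cv2.contourArea(c)>25:print('diff',cv2.boundingRect(c),cv2.contourArea(c))
# bar-end/knob in side view
g=cv2.cvtColor(a,cv2.COLOR_RGB2GRAY);ms=cams.camera_model('side')
T=np.array([.7554,.116,0]);rz=R.from_rotvec([0,0,.187])
for n,p in(('knob',(-.162,-.058,.13)),('barend',(-.13,-.15,.13)),('nosetop',(-.1415,-.14,.139))):print(n,proj(ms,rz.apply(p)+T).round(1))
for r in range(200,236,1):print(r,' '.join('%3d'%v for v in g[r,352:396]))
```

```text
[ 0.46930472 -0.25166722  0.21696696] 40.85 [-0.7  0.2  0.2]
front edge pred [310.24168194 238.40048615] raised 2mm pred [310.14998124 239.01958488]
2921.0 (294, 239, 38, 84) [[294, 239], [296, 322], [331, 321], [331, 240]]
934.5 (206, 227, 37, 35) [[221, 227], [207, 238], [207, 250], [227, 261], [242, 240]]
168.5 (295, 230, 36, 6) [[295, 235], [330, 230]]
[(17, 14, 29, 18, 395.5), (14, 43, 9, 2, 5.0)]
[(17, 14, 29, 18, 396.5), (14, 43, 9, 2, 5.0)]
diff (142, 63, 247, 219) 15952.5
diff (30, 0, 79, 202) 11830.5
diff (175, 191, 127, 53) 2758.0
diff (207, 0, 62, 64) 2220.5
diff (155, 1, 51, 93) 1130.5
diff (83, 203, 42, 33) 647.5
diff (155, 188, 26, 35) 428.0
diff (270, 256, 42, 26) 367.0
diff (366, 233, 18, 20) 225.0
diff (379, 205, 9, 15) 67.5
diff (358, 205, 9, 8) 37.0
knob [362.4 209.4]
barend [384.4 229.5]
nosetop [379.6 225.6]
200 158 158 160 157 146 126 113 119 107  94  94 102 101  99  94  75  54  44  46  55  68  83  88  93 104 121 129 137 156 157 156 155 154 152 149 144 137 128 123 120 120 116 111 108
201 159 159 161 159 155 137 111 116 101  92  92 100 102  99  97  89  65  47  4
[... 5521 characters left out ...]
 116 118 116 115 115 116 115 118 117 117 117 117 116 115 116 115 105  92  89  95 120 129 105  81  79  87 105  97  81  62  62  95 109 110 110 109 107  82  63  61
233 119 117 117 116 117 118 116 115 115 116 115 118 118 116 116 116 116 115 115 115 112  99  92 112 128 138 129 125 120 121 123 113  96  68  66  97 109 110 110 108 106  80  62  61
234 118 118 116 115 115 116 116 115 115 116 115 117 118 116 115 115 116 116 115 115 113 105  97 119 131 137 135 133 132 131 126 119 117  91  81 102 111 110 110 108 101  78  65  69
235 120 117 115 117 116 116 116 115 115 115 115 116 116 115 115 115 117 115 115 115 113 111 103 121 131 132 138 135 132 131 124 124 127 107  96 105 109 110 109 108 101  89  83  84
```

```bash
python3 -c "
from station import order
print(order.sign_off())"
```

```text
the job is handed in; nothing more can be done
None
```

I handed the job in at about 41 s of the 61 s limit: the door is shut with the latch bar down in the keeper, the toggle is fully over, and the cover is closed again. I checked these from camera measurements and contact forces. The result of the judging wasn't shown, and I didn't check each bystander separately.

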